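View the well plates and stow them in their dark bays

ROBOT

A 6-joint arm with a two-finger parallel gripper is mounted at the origin on the work surface. World frame = base frame: x ahead of the robot, y to its left, z up, the work surface at z = 0. Lengths are in m, angles in degrees, forces in N, time in s.
With the tool pointing down it reaches from about 0.375 to 0.9 m from the base axis. Payload 3.1 kg.
Tool frame: the origin (TCP) lies on the centre line of the jaws, within the pads' length; the fingertips stand 8 mm ahead of it and the grasp point (between the pads) lies 11 mm behind it (bot.tip_extent is the distance from the TCP to the fingertips, in m); z points along the fingers, y is the line along which they close (so a half turn about z gives the same grasp; the last joint's range is limited). The gripper opens to 87 mm and grips with 3 to 60 N. Pads are 19 mm wide; open, the fingers measure 117 mm over their backs; the gripper's body (75 mm by 190 mm) begins 51 mm behind the grasp point.
Start: joints at [55.09, 30.224, 82.088, -0, 67.689, -10.227], TCP at [0.261, 0.568, 0.231] pointing down, gripper open.
Joint ranges: [-176.69, 176.69], [-43.24, 126.21], [12.49, 139.97], [-82, 262], [0, 151.66], [-163.58, 163.58]. Speed limits (degrees/s): [159.86, 159.86, 180, 180, 180, 180].

INTERFACE

Orientations are given as a 3x3 rotation matrix whose columns are the frame's x, y, z axes.
In Python, from rig import bot, vision, workorder gives the robot as it stands.
- The arm moves only by the shell command python3 -m handwheel 'ROWS'. ROWS is JSON, a list of rows, each an object with "delta_rot": the turn, a rotation vector about the tool's x, y, z in rad, a list of three; "xyz": the shift along the tool's x, y, z in mm, a list of three; "hand": the closure, from -1 (fully open) to 1 (shut). A call has exactly 5 rows; each row is the pose to reach, as a shift and turn from the pose commanded when the call began, along the tool's axes at that moment; what a row does not reach only later rows make up. A row lasts 1/8 s, in which the tool goes at most 62.5 mm and 10.7 degrees, less where a joint would pass 70% of its speed; a pose out of reach is approached as far as the arm can. A call with a gripper value outside its range is refused whole. The fingers move at their own pace and stop on an object; the grip force is fixed at half the most. Time passes only in rows, so rows that repeat a pose let the fingers close, or fill a call up. It gives the time, the measured TCP pose, the force, the opening and the grip force at its end, in the units of the state.
- bot.read_state(): the state, without advancing time (a new reading comes with each control period).
- vision.capture(name): name is "side" or "top" or "wrist"; returns the picture (400x640x3 uint8, red, green, blue); there is no depth.
- vision.camera_model(name): a dict with "camera_matrix" (3x3 intrinsics, pixels), "camera_from_world" (4x4, takes a point from world to camera coordinates). Camera axes: x right, y up, looking along -z (the intrinsics and any distortion apply to the point x, -y, -z); pixel columns grow to the right and rows downward; lengths in m; the calibration is good to about 2 mm. A picture is of the moment at which its call begins: read the wrist's pose just before it. camera_model takes no time and is no camera call; for the wrist camera it gives the pose at the moment of the call.
- workorder.hand_in(): hands the job in; it is judged then, once.
The state is a dict: "time_s": time; "joint_positions": joint angles; "qvel": joint speeds; "tau": joint torques, N m; "position": TCP position; "tcp_rot": TCP orientation; "force": force on the tool from outside, world axes, zero at the start; "moment": the same for the moment, N m; "opening": opening from 0.0 (shut) to 1.0 (fully open); "grasp_force": force on a finger pad.
Only numpy, scipy, OpenCV 4.12 (cv2) and the standard library are available. Lean on these libraries where they do the work, as an engineer would, in place of code of your own. Each camera call takes 0.05 s, during which the arm holds its last target. There are 200 camera calls.

TASK

Push the lamp lever fully over to its other side to switch the lamp on; then take each well plate on the bench by its tab, red first, then yellow, then blue (one may be missing), and hold it level and still for five seconds at the viewing mark, centred between the two yellow balls at their height, its sides squarely facing the balls and its tab pointing away from the white block behind the lens. Slide each viewed plate along the bench through the sprung flap of the bay of its own colour until the flap falls shut behind it, with only the tail and tab left outside. When all are stowed and every flap is shut, push the lamp lever fully back to where it was, off; leave the glassware and the other things on the bench where they are.

Things in the scene. Friction and masses are not known exactly. Their poses are not given: they have to be found in the camera images.
- lamp (a joint): Lamp switch: a toggle lever with a green ball (26 mm) at its end, on a grey block 70 x 50 x 25 mm. Rad: 0 = off, leaning 0.5 rad towards the block's own -x side; 1.0 = on, leaning 0.5 rad towards its +x side. It turns on a level axis along the block's y, 22 mm above the bench, with a 0.06 N m drag, and stays where it is left; the ball's centre is 80 mm from the axis.
- lamp_base: Block of the lamp switch; origin at the centre of its underside on the bench, below the lever's axis; x = direction in which the lever is pushed to switch on.
- lamp_tip (a point): Centre of the green ball on the lamp lever.
- viewer: White inverted viewer, fixed. Base 35 mm high, x -65 to 105 mm, y -82 to 82 mm; black lens column 96 mm tall on the origin, looking up; white block 90 mm tall at x 50 to 100 mm. Two thin posts (8 mm) at y = +72 and -72 mm, each with a yellow ball (16 mm) at 190 mm above the bench. Origin on the bench under the lens.
- view_mark (a point): The viewing mark: the free point midway between the two yellow balls, 190 mm above the bench and 94 mm over the lens. A viewed plate is centred here, level, its x along the viewer's x (so its sides face the two balls, 31 mm clear of the ball surfaces, and its tab points to the viewer's -x).
- red_plate: Loose lidded well plate with red strip and red pull tab, 0.11 kg (varies), may be absent. Plate 90 (x) x 66 (y) x 15 mm, origin at the centre of its underside, z up; from its -x edge a flat tail 66 mm long, 36 mm wide, 5 mm thick runs to an upright tab 10 mm thick (x) x 36 mm wide (y) x 48 mm tall, whose centre is at x = -116 mm. The tab is the grip: pinch its 10 mm thickness from above.
- red_mid (a point): Middle of the red plate (7.5 mm above its underside), the point to bring to the viewing mark.
- red_bay: Dark bay, fixed: white hood 94 mm wide, 50 mm tall with a red panel on its roof; it has no floor, plates slide in on the bench. Origin on the bench at the middle of its front opening, x pointing into the bay. Opening 84 mm wide; the back wall is 125 mm in from the front. The three bays stand side by side, 115 mm apart, in an order that varies; bays are there even if their plate is absent.
- red_flap (a joint): Black sprung flap of the red bay, hinged 36 mm above the bench, hanging to 8 mm above it. Rad: 0 = shut; swings only inwards (to 1.5), under 1.5 N at its edge. It rides on the plate sliding under and drops shut behind it when the plate's origin is 65 to 80 mm inside; the tail then passes under the flap and the tab stays outside.
- yellow_plate: Loose lidded well plate with yellow strip and yellow pull tab, 0.11 kg (varies), may be absent. Plate 90 (x) x 66 (y) x 15 mm, origin at the centre of its underside, z up; from its -x edge a flat tail 66 mm long, 36 mm wide, 5 mm thick runs to an upright tab 10 mm thick (x) x 36 mm wide (y) x 48 mm tall, whose centre is at x = -116 mm. The tab is the grip: pinch its 10 mm thickness from above.
- yellow_mid (a point): Middle of the yellow plate (7.5 mm above its underside), the point to bring to the viewing mark.
- yellow_bay: Dark bay, fixed: white hood 94 mm wide, 50 mm tall with a yellow panel on its roof; it has no floor, plates slide in on the bench. Origin on the bench at the middle of its front opening, x pointing into the bay. Opening 84 mm wide; the back wall is 125 mm in from the front. The three bays stand side by side, 115 mm apart, in an order that varies; bays are there even if their plate is absent.
- yellow_flap (a joint): Black sprung flap of the yellow bay, hinged 36 mm above the bench, hanging to 8 mm above it. Rad: 0 = shut; swings only inwards (to 1.5), under 1.5 N at its edge. It rides on the plate sliding under and drops shut behind it when the plate's origin is 65 to 80 mm inside; the tail then passes under the flap and the tab stays outside.
- blue_plate: Loose lidded well plate with blue strip and blue pull tab, 0.11 kg (varies), may be absent. Plate 90 (x) x 66 (y) x 15 mm, origin at the centre of its underside, z up; from its -x edge a flat tail 66 mm long, 36 mm wide, 5 mm thick runs to an upright tab 10 mm thick (x) x 36 mm wide (y) x 48 mm tall, whose centre is at x = -116 mm. The tab is the grip: pinch its 10 mm thickness from above.
- blue_mid (a point): Middle of the blue plate (7.5 mm above its underside), the point to bring to the viewing mark.
- blue_bay: Dark bay, fixed: white hood 94 mm wide, 50 mm tall with a blue panel on its roof; it has no floor, plates slide in on the bench. Origin on the bench at the middle of its front opening, x pointing into the bay. Opening 84 mm wide; the back wall is 125 mm in from the front. The three bays stand side by side, 115 mm apart, in an order that varies; bays are there even if their plate is absent.
- blue_flap (a joint): Black sprung flap of the blue bay, hinged 36 mm above the bench, hanging to 8 mm above it. Rad: 0 = shut; swings only inwards (to 1.5), under 1.5 N at its edge. It rides on the plate sliding under and drops shut behind it when the plate's origin is 65 to 80 mm inside; the tail then passes under the flap and the tab stays outside.
- flask_amber: Bystander: amber bottle, 72 mm wide, 150 mm tall; loose. Leave alone. Origin at its underside.
- flask_green: Bystander: green bottle, 72 mm wide, 160 mm tall; loose. Leave alone. Origin at its underside.
- beaker: Bystander: glass beaker, 70 mm wide, 90 mm tall; loose. Leave alone. Origin at its underside.
- sand_dish: Bystander: small round amber dish, 60 mm wide, 14 mm tall; loose. Leave alone. Origin at its underside.
- tip_box: Bystander: orange box 120 x 85 x 55 mm; loose. Leave alone. Origin at its underside.
- spatula: Bystander: steel spatula 180 mm long; loose. Leave alone. Origin at its underside.

How it is judged:
By the outcome, as a careful person would: the job done as asked, in the order asked, and still so for the second after the job is handed in, with the robot touching nothing.
Of red_plate, yellow_plate, blue_plate only 2 to 3 are there at a start; the rules pass over those that are not, and their reading is None.
At some moment in a run one of red_plate, yellow_plate, blue_plate may be knocked a few centimetres aside while the robot is not near it.
It also fails if it takes over 210 s, if anything falls off the work surface, if the arm or the gripper's body presses on something with over 40 N, if the wrist force passes 120 N, or if a joint passes its speed limit or range.

## Working session

There is one attempt and no reset: what is moved stays moved. The work goes in short steps, Python scripts to look and compute and a shell command to move; the robot and the scene stay as the last step left them, time stands still between calls to the robot, and variables do not carry over. Pictures are saved under pics/ and viewed, at most 14 in all, crops included, and the job is handed in when it is done.

```bash
ls; mkdir -p pics
python3 - <<'E'
from rig import bot, vision, workorder
import cv2,numpy as np
s=bot.read_state();print(s)
for n in("top","side"):
    im=vision.capture(n);cv2.imwrite(f"pics/{n}0.png",im[...,::-1]);m=vision.camera_model(n);print(n,m)
E
```

```text
pics
{'time_s': 0.0, 'joint_positions': array([ 5.50899305e+01,  3.02807882e+01,  8.21583036e+01, -5.73949248e-04,
        6.76885202e+01, -1.02277316e+01]), 'qvel': array([-0.05691611, -0.00716466, -0.00405397, -0.13443314,  0.05277576,
        0.0754436 ]), 'tau': array([ 9.82823985e-05, -4.40037847e+01, -1.76592404e+01,  6.31107646e-02,
        5.83659403e-02, -1.68587753e-04]), 'position': array([0.26054584, 0.56729665, 0.22954144]), 'tcp_rot': array([[-9.08638294e-01,  4.17582141e-01, -1.26703147e-03],
       [ 4.17583885e-01,  9.08636530e-01, -1.83176040e-03],
       [ 3.86360648e-04, -2.19349956e-03, -9.99997520e-01]]), 'force': array([0.26771817, 0.43679468, 0.53887146]), 'moment': array([-0.00043693, -0.00717011,  0.01147288]), 'grasp_force': 0.0, 'opening': 1.004154611166927}
top {'camera_matrix': array([[405.51787483,   0.        , 320.5546955 ],
       [  0.        , 405.51787483, 198.75582198],
       [  0.        ,   0.        ,   1.        ]]), 'camera_from_world': array([[ 9.79154905e-04, -9.99991542e-01,  3.99456055e-03,
        -5.24473009e-02],
       [ 9.87884527e-01,  1.58719172e-03,  1.55182606e-01,
        -6.24244787e-01],
       [-1.55187634e-01,  3.79421675e-03,  9.87877726e-01,
        -1.25863035e+00],
       [ 0.00000000e+00,  0.00000000e+00,  0.00000000e+00,
         1.00000000e+00]])}
side {'camera_matrix': array([[440.54127589,   0.        , 312.81272707],
       [  0.        , 440.54127589, 205.19606416],
       [  0.        ,   0.        ,   1.        ]]), 'camera_from_world': array([[ 0.87016953, -0.49259903, -0.01229581, -0.52889668],
       [ 0.3683528 ,  0.63371069,  0.68024038, -0.28374313],
       [-0.32729377, -0.59645365,  0.73288596, -1.34419442],
       [ 0.        ,  0.        ,  0.        ,  1.        ]])}
```

View pics/top0.png

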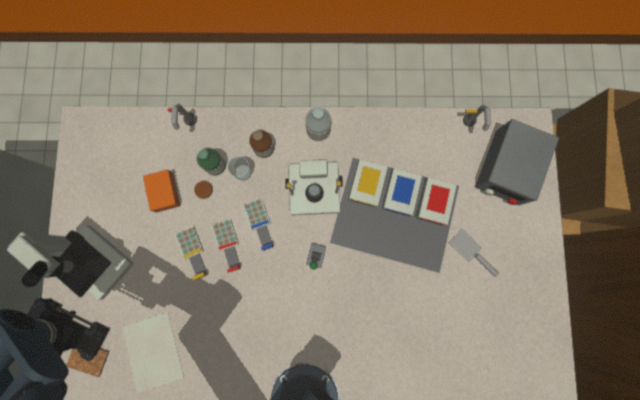

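View pics/side0.png

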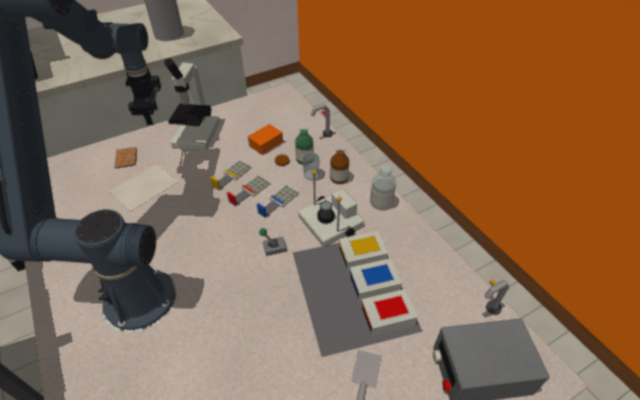

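The top view shows all three plates: yellow (190,250), red (227,245) and blue (259,225). The viewer's lens is near (315,192), the lamp near (315,257) with its green ball at (313,265). The bays run yellow, blue, red from left to right and open downwards, towards the robot.

```bash
cat > h.py <<'E'
from rig import bot, vision, workorder
import cv2,numpy as np
np.set_printoptions(precision=4,suppress=True)
def ray(m,px,z):
    """pixel -> world point on plane z"""
    T=m["camera_from_world"];K=m["camera_matrix"]
    d=np.linalg.solve(K,[px[0],px[1],1.])*[1,-1,-1]
    R=T[:3,:3];c=-R.T@T[:3,3];w=R.T@d
    return c+w*(z-c[2])/w[2]
def proj(m,p):
    T=m["camera_from_world"];q=(T[:3,:3]@np.asarray(p)+T[:3,3])*[1,-1,-1]
    u=m["camera_matrix"]@q;return u[:2]/u[2]
H=dict(red=[(0,6),(172,180)],yellow=[(20,32)],blue=[(105,122)],green=[(50,90)])
def blobs(im,col,smin=120,vmin=60,amin=4):
    hsv=cv2.cvtColor(im,cv2.COLOR_RGB2HSV)
    m=sum(cv2.inRange(hsv,(a,smin,vmin),(b,255,255)) for a,b in H[col])
    n,l,st,c=cv2.connectedComponentsWithStats(m.astype(np.uint8),connectivity=8)
    return [(st[i,4],c[i].round(1),st[i,:4],np.argwhere(l==i)[:,::-1]) for i in range(1,n) if st[i,4]>=amin]
E
python3 - <<'E'
from h import *
im=cv2.imread("pics/top0.png")[...,::-1].copy();m=vision.camera_model("top")
for c in H:
    for a,p,b,_ in blobs(im,c,amin=6):
        if 170<p[0]<470 and 140<p[1]<290: print(c,a,p,b,[ray(m,p,z)[:2] for z in(0.015,0.048,.19)])
cv2.imwrite("pics/t1.png",cv2.resize(im[150:290,170:460][...,::-1],None,fx=2.75,fy=2.75,interpolation=cv2.INTER_CUBIC))
E
```

```text
red 445 [437.8 198.8] [427 185  23  29] [array([ 0.6301, -0.4401]), array([ 0.6249, -0.4303]), array([ 0.6025, -0.3882])]
red 47 [227. 245.] [219 242  17   7] [array([0.4771, 0.2519]), array([0.4757, 0.2445]), array([0.4698, 0.2125])]
red 41 [232.9 268.3] [227 266  12   6] [array([0.4026, 0.2302]), array([0.403 , 0.2233]), array([0.405 , 0.1936])]
yellow 440 [368.6 180.3] [358 167  22  28] [array([ 0.6922, -0.2119]), array([ 0.6854, -0.2078]), array([ 0.6564, -0.1901])]
yellow 20 [338.7 183.1] [337 181   5   5] [array([ 0.6825, -0.1121]), array([ 0.676 , -0.1105]), array([ 0.648 , -0.1035])]
yellow 19 [287.8 185.2] [286 183   5   5] [array([0.6751, 0.0572]), array([0.6688, 0.0546]), array([0.6416, 0.0435])]
yellow 52 [191.7 252.7] [184 249  17   9] [array([0.4522, 0.3651]), array([0.4514, 0.3549]), array([0.4481, 0.3108])]
yellow 52 [198.6 275.7] [193 273  13   7] [array([0.379 , 0.3394]), array([0.3801, 0.3297]), array([0.3846, 0.2884])]
blue 398 [403.1 189.5] [393 177  21  27] [array([ 0.6612, -0.3261]), array([ 0.6552, -0.3191]), array([ 0.6295, -0.2892])]
blue 28 [259.1 224. ] [252 221  16   7] [array([0.5456, 0.1494]), array([0.5425, 0.1445]), array([0.5292, 0.1235])]
blue 26 [266.8 246.1] [262 244  10   5] [array([0.4737, 0.1226]), array([0.4724, 0.1184]), array([0.4668, 0.1003])]
green 16 [313.2 265.2] [311 264   5   4] [array([ 0.4127, -0.0283]), array([ 0.4129, -0.0287]), array([ 0.4138, -0.0307])]
```

View pics/t1.png

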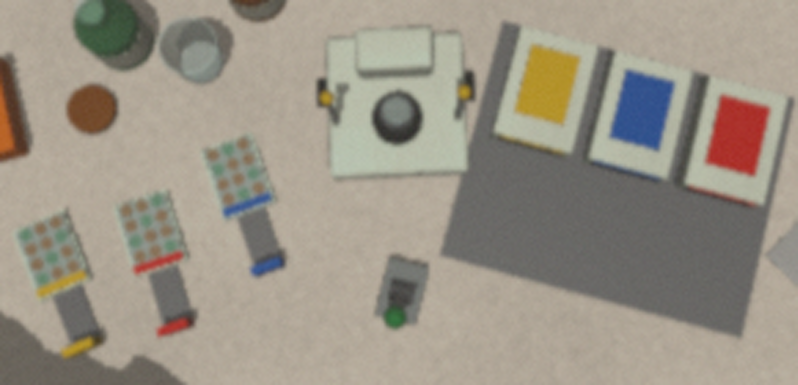

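The crop confirms the layout: each plate's tab faces the robot, the lever leans towards the robot with its ball at crop (394,318), and the bay fronts face down the image. Next I estimate the frames and plan the move over the lamp.

```bash
cat >> h.py <<'E'
def plan(x,y,z,yaw,s=None):
    """print shift (tool mm) and turn for TCP target, tool down, tool y at heading yaw deg"""
    s=s or bot.read_state();R=s["tcp_rot"];a=np.radians(yaw)
    c,n=np.cos(a),np.sin(a);Rt=np.array([[-n,c,0],[c,n,0],[0,0,-1.]])
    d=R.T@(np.array([x,y,z])-s["position"])*1000
    r=cv2.Rodrigues(R.T@Rt)[0].ravel()
    print("xyz",d.round(1),"rot",r.round(4),"pos",s["position"],"t",round(s["time_s"],2))
E
python3 - <<'E'
from h import *
m=vision.camera_model("top")
f=lambda u,v:(u/2.75+170,v/2.75+150)
print("blk",ray(m,f(403,290),.025),ray(m,f(413,258),.025),ray(m,f(391,320),.02),"ball",ray(m,(313.2,265.2),.092))
for p in[(532,147),(626,171),(721,194)]:print("front",ray(m,f(*p),.05))
for c,p,q in[("r",(227,245),(232.9,268.3)),("y",(191.7,252.7),(198.6,275.7)),("b",(259.1,224),(266.8,246.1))]:
    a=ray(m,p,.0155);b=ray(m,q,.045);d=(a-b)[:2];print(c,a,b,np.hypot(*d),np.degrees(np.arctan2(d[1],d[0])))
plan(.415,-.03,.22,-12)
E
```

```text
blk [ 0.4436 -0.039   0.025 ] [ 0.4808 -0.0507  0.025 ] [ 0.409  -0.0251  0.02  ] ball [ 0.4132 -0.0293  0.092 ]
front [ 0.6091 -0.1897  0.05  ]
front [ 0.5809 -0.2989  0.05  ]
front [ 0.5542 -0.4087  0.05  ]
r [0.4771 0.2518 0.0155] [0.403  0.2239 0.045 ] 0.07918343764472632 20.60796145327485
y [0.4522 0.365  0.0155] [0.38   0.3306 0.045 ] 0.07995304418294832 25.462209166173253
b [0.5456 0.1493 0.0155] [0.4725 0.1188 0.045 ] 0.07915972909532346 22.669538930449697
xyz [-389.7 -478.3   10.5] rot [-0.0018  0.001   1.3494] pos [0.2606 0.5674 0.2297] t 0.1
```

```bash
python3 -m handwheel '[{"xyz":[-30,-40,0],"delta_rot":[0,0,0.12],"hand":0},{"xyz":[-65,-80,0],"delta_rot":[0,0,0.27],"hand":0},{"xyz":[-100,-120,0],"delta_rot":[0,0,0.42],"hand":0},{"xyz":[-135,-160,0],"delta_rot":[0,0,0.57],"hand":0},{"xyz":[-165,-200,0],"delta_rot":[0,0,0.7],"hand":0}]'; python3 -c "
from h import *
plan(.415,-.03,.22,-17)"
```

```text
time_s: 0.72
position: [0.3277, 0.3156, 0.2304]
tcp_rot: [[-0.422, 0.907, 0.0], [0.907, 0.422, -0.0], [-0.0, -0.0, -1.0]]
force: [-0.0, -0.4, 0.3]
opening: 0.544
grasp_force: 0.0
xyz [-350.2  -66.7   10.5] rot [0.0001 0.0003 0.7324] pos [0.3277 0.3156 0.2304] t 0.72
```

```bash
python3 -m handwheel '[{"xyz":[-50,-9,0],"delta_rot":[0,0,0.12],"hand":0},{"xyz":[-100,-18,0],"delta_rot":[0,0,0.27],"hand":0},{"xyz":[-155,-27,0],"delta_rot":[0,0,0.42],"hand":0},{"xyz":[-210,-36,0],"delta_rot":[0,0,0.57],"hand":0},{"xyz":[-260,-50,0],"delta_rot":[0,0,0.73],"hand":0}]'>/dev/null; python3 -c "
from h import *
plan(.415,-.03,.22,-17)"
```

```text
xyz [-78.7  46.4  10.6] rot [ 0.0008 -0.0002  0.0011] pos [0.3935 0.0588 0.2306] t 1.35
```

```bash
python3 -m handwheel '[{"xyz":[-25,15,0],"delta_rot":[0,0,0],"hand":0},{"xyz":[-50,30,0],"delta_rot":[0,0,0],"hand":0},{"xyz":[-70,40,0],"delta_rot":[0,0,0],"hand":0},{"xyz":[-79,46,0],"delta_rot":[0,0,0],"hand":0},{"xyz":[-79,46,0],"delta_rot":[0,0,0],"hand":0}]'>/dev/null; python3 -c "
from h import *
m=vision.camera_model('wrist');im=vision.capture('wrist');cv2.imwrite('pics/w1.png',im[...,::-1])
T=m['camera_from_world'];print(-T[:3,:3].T@T[:3,3],T[:3,:3],m['camera_matrix'])
for a,p,b,_ in blobs(im,'green',80,30,50):print(a,p,b,ray(m,p,.092))
plan(.415,-.03,.22,-17)"
```

```text
[0.4335 0.0375 0.3864] [[ 0.9576 -0.288  -0.0012]
 [ 0.2786  0.9274 -0.2497]
 [ 0.0731  0.2388  0.9683]] [[315.6593   0.     320.9914]
 [  0.     315.6593 201.2565]
 [  0.       0.       1.    ]]
xyz [-1.9  1.6 10.4] rot [-0.0009 -0.0004  0.0063] pos [ 0.414  -0.0277  0.2304] t 2.02
```

View pics/w1.png

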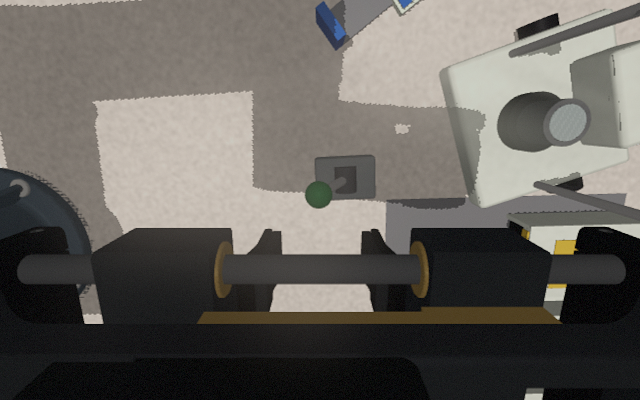

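The wrist view shows the green ball at (318,194) with its block spanning (315–375, 156–199). The block edges run parallel to the image rows, so a yaw of −17° is about right.

```bash
python3 -c "
from h import *
m=vision.camera_model('wrist')
print(ray(m,(318.5,194),.092))
for p in[(316,158),(374,155),(375,199)]:print(ray(m,p,.025))
"
```

```text
[ 0.4106 -0.0269  0.092 ]
[ 0.415  -0.0005  0.025 ]
[ 0.4792 -0.0162  0.025 ]
[ 0.4676 -0.0666  0.025 ]
```

```bash
python3 -c "
from h import *
plan(.410,-.026,.083,-13.4)"
python3 -m handwheel '[{"xyz":[0,0,20],"delta_rot":[0,0,-0.03],"hand":0},{"xyz":[-1,-2,50],"delta_rot":[0,0,-0.06],"hand":0},{"xyz":[-1,-3,90],"delta_rot":[0,0,-0.06],"hand":0},{"xyz":[-1,-4,130],"delta_rot":[0,0,-0.06],"hand":0},{"xyz":[-1,-4,147],"delta_rot":[0,0,-0.06],"hand":0}]'
python3 -m handwheel '[{"xyz":[0,0,0],"delta_rot":[0,0,0],"hand":0},{"xyz":[0,20,0],"delta_rot":[0,0,0],"hand":0},{"xyz":[0,40,0],"delta_rot":[0,0,0],"hand":0},{"xyz":[0,60,0],"delta_rot":[0,0,0],"hand":0},{"xyz":[0,75,0],"delta_rot":[0,0,0],"hand":0}]'
python3 -m handwheel '[{"xyz":[0,3,0],"delta_rot":[0,0,0],"hand":0},{"xyz":[0,5,0],"delta_rot":[0,0,0],"hand":0},{"xyz":[0,7,0],"delta_rot":[0,0,0],"hand":0},{"xyz":[0,9,0],"delta_rot":[0,0,0],"hand":0},{"xyz":[0,10,0],"delta_rot":[0,0,0],"hand":0}]'
```

```text
xyz [  0.5  -4.2 147.4] rot [-0.0009 -0.0004 -0.0565] pos [ 0.414  -0.0277  0.2304] t 2.02
time_s: 2.65
position: [0.4088, -0.0265, 0.0819]
tcp_rot: [[0.227, 0.974, -0.004], [0.974, -0.227, 0.001], [0.001, -0.004, -1.0]]
force: [-0.5, 0.1, 0.9]
opening: 0.496
grasp_force: 0.0
time_s: 3.28
position: [0.4838, -0.0446, 0.0845]
tcp_rot: [[0.227, 0.974, 0.0], [0.974, -0.227, -0.0], [0.0, 0.0, -1.0]]
force: [-1.9, -0.1, -0.9]
opening: 0.502
grasp_force: 0.5
time_s: 3.9
position: [0.4876, -0.0456, 0.0833]
tcp_rot: [[0.227, 0.974, -0.011], [0.974, -0.227, 0.003], [0.001, -0.012, -1.0]]
force: [-8.8, 1.5, 10.1]
opening: 0.503
grasp_force: 6.0
```

```bash
python3 -m handwheel '[{"xyz":[0,-10,0],"delta_rot":[0,0,0],"hand":0},{"xyz":[0,-14,-10],"delta_rot":[0,0,0],"hand":0},{"xyz":[0,-14,-60],"delta_rot":[0,0,0],"hand":0},{"xyz":[0,-14,-100],"delta_rot":[0,0,0],"hand":0},{"xyz":[0,-14,-120],"delta_rot":[0,0,0],"hand":0}]'
python3 -c "
from h import *
im=vision.capture('top');m=vision.camera_model('top')
for c in('red','yellow','blue','green'):
  for a,p,b,_ in blobs(im,c,100):
    if 170<p[0]<330 and 200<p[1]<290:print(c,a,p,ray(m,p,.045),ray(m,p,.092))
plan(.403,.224,.17,20.6)"
```

```text
time_s: 4.53
position: [0.4811, -0.0447, 0.2066]
tcp_rot: [[0.228, 0.974, 0.006], [0.974, -0.228, -0.002], [-0.001, 0.006, -1.0]]
force: [-0.2, 0.7, -0.4]
opening: 0.497
grasp_force: 0.0
red 58 [226.9 245.1] [0.4755 0.2454 0.045 ] [0.4736 0.2348 0.092 ]
red 49 [232.9 268.3] [0.403  0.2239 0.045 ] [0.4037 0.2141 0.092 ]
yellow 64 [191.9 252.6] [0.4518 0.3552 0.045 ] [0.4507 0.3406 0.092 ]
yellow 56 [198.9 275.5] [0.3806 0.3297 0.045 ] [0.3821 0.316  0.092 ]
blue 38 [259.7 223.8] [0.5435 0.143  0.045 ] [0.539  0.1362 0.092 ]
blue 24 [266.5 246.5] [0.4713 0.1197 0.045 ] [0.4695 0.1137 0.092 ]
xyz [ 243.9 -138.8   36.6] rot [ 0.0093  0.0038 -0.5894] pos [ 0.4822 -0.045   0.2082] t 4.58
```

```bash
python3 -m handwheel '[{"xyz":[35,-20,0],"delta_rot":[0,0,-0.12],"hand":-0.2},{"xyz":[90,-50,10],"delta_rot":[0,0,-0.26],"hand":-0.2},{"xyz":[145,-82,20],"delta_rot":[0,0,-0.4],"hand":-0.2},{"xyz":[195,-115,30],"delta_rot":[0,0,-0.54],"hand":-0.2},{"xyz":[225,-130,36],"delta_rot":[0,0,-0.59],"hand":-0.2}]'
python3 -m handwheel '[{"xyz":[15,-8,0],"delta_rot":[0,0,0],"hand":-0.2},{"xyz":[19,-9,0],"delta_rot":[0,0,0],"hand":-0.2},{"xyz":[19,-9,0],"delta_rot":[0,0,0],"hand":-0.2},{"xyz":[19,-9,0],"delta_rot":[0,0,0],"hand":-0.2},{"xyz":[19,-9,0],"delta_rot":[0,0,0],"hand":-0.2}]' >/dev/null
python3 -c "
from h import *
s=bot.read_state();m=vision.camera_model('wrist');im=vision.capture('wrist');cv2.imwrite('pics/w2.png',im[...,::-1])
for a,p,b,_ in blobs(im,'red',100,50,40):print(a,p,b,ray(m,p,.048),ray(m,p,.016))
t=vision.capture('top');mt=vision.camera_model('top')
print([(p,ray(mt,p,.092)) for a,p,b,_ in blobs(t,'green',100) if 300<p[0]<340 and 220<p[1]<290])
plan(.403,.224,.17,20.6)"
```

```text
time_s: 5.2
position: [0.4023, 0.2067, 0.167]
tcp_rot: [[-0.356, 0.934, -0.001], [0.934, 0.356, 0.0], [0.0, -0.0, -1.0]]
force: [0.1, -0.7, 0.1]
opening: 0.602
grasp_force: 0.0
640 [413.  186.2] [405 157  17  60] [0.462 0.258 0.048] [0.4732 0.2551 0.016 ]
551 [334.4 188.3] [328 165  14  48] [0.3971 0.2317 0.048 ] [0.4008 0.2258 0.016 ]
[(array([318.5, 243. ]), array([ 0.4803, -0.0453,  0.092 ]))]
xyz [ 0.2 14.6 -2.4] rot [ 0.0003  0.0001 -0.0007] pos [0.3894 0.2187 0.1676] t 5.92
```

View pics/w2.png

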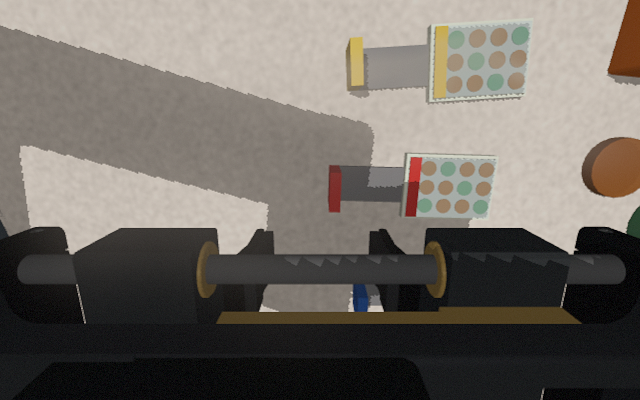

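The wrist view shows the red tab at (334,188) and the red strip at (413,186), with the yellow plate beyond at (440,60). The lever's ball has moved; I'll check its position by triangulating the top and side views.

```bash
python3 -c "
from h import *
m=vision.camera_model('wrist')
a=ray(m,(336,192.5),.048);b=ray(m,(413.,186.2),.0155);d=(b-a)[:2];print(a,b,np.hypot(*d),np.degrees(np.arctan2(d[1],d[0])))
ms=vision.camera_model('side');im=vision.capture('side')
mt=vision.camera_model('top')
for a,p,bb,_ in blobs(im,'green',100):
  if 230<p[0]<310 and 215<p[1]<260:print(p,[ray(ms,p,z) for z in(.085,.092,.1)])
s0=cv2.imread('pics/side0.png')[...,::-1].copy()
for a,p,bb,_ in blobs(s0,'green',100):
  if 230<p[0]<310 and 215<p[1]<260:print('off',p,[ray(ms,p,z) for z in(.085,.092,.1)])
plan(a[0],a[1],.10,20.6) if 0 else None
"
```

```text
[0.3995 0.2289 0.048 ] [0.473  0.2553 0.0155] 0.07818346685086087 19.776099092494103
[283.9 227.8] [array([ 0.4808, -0.0377,  0.085 ]), array([ 0.4785, -0.0431,  0.092 ]), array([ 0.4759, -0.0493,  0.1   ])]
off [262.7 231.7] [array([ 0.4148, -0.0182,  0.085 ]), array([ 0.4129, -0.0237,  0.092 ]), array([ 0.4108, -0.0301,  0.1   ])]
```

The ball moved only about 68 mm, against the expected 77, in both views. I'll check it from close by before going on.

```bash
python3 -c "
from h import *
plan(.46,-.04,.20,-13.4)"
```

```text
xyz [-267.2  -24.7  -32.4] rot [0.0001 0.     0.5929] pos [0.3893 0.2188 0.1676] t 5.97
```

```bash
python3 -m handwheel '[{"xyz":[-40,-4,-20],"delta_rot":[0,0,0.12],"hand":0},{"xyz":[-95,-8,-32],"delta_rot":[0,0,0.26],"hand":0},{"xyz":[-150,-14,-32],"delta_rot":[0,0,0.42],"hand":0},{"xyz":[-205,-20,-32],"delta_rot":[0,0,0.56],"hand":0},{"xyz":[-245,-24,-32],"delta_rot":[0,0,0.593],"hand":0}]' >/dev/null
python3 -m handwheel '[{"xyz":[-15,0,0],"delta_rot":[0,0,0],"hand":0},{"xyz":[-22,0,0],"delta_rot":[0,0,0],"hand":0},{"xyz":[-22,0,0],"delta_rot":[0,0,0],"hand":0},{"xyz":[-22,0,0],"delta_rot":[0,0,0],"hand":0},{"xyz":[-22,0,0],"delta_rot":[0,0,0],"hand":0}]' >/dev/null
python3 -c "
from h import *
plan(.46,-.04,.20,-13.4)
m=vision.camera_model('wrist');im=vision.capture('wrist');cv2.imwrite('pics/w3.png',cv2.resize(im[100:260,220:460][...,::-1],None,fx=3,fy=3))
for a,p,b,_ in blobs(im,'green',60,20,30):print(a,p,b,ray(m,p,.092))
"
```

```text
xyz [ 1.9 12.3 -0.4] rot [-0.0001 -0.0002  0.0025] pos [ 0.4476 -0.039   0.1996] t 7.22
678 [358.1 198.8] [344 185  29  29] [ 0.4784 -0.0434  0.092 ]
```

View pics/w3.png

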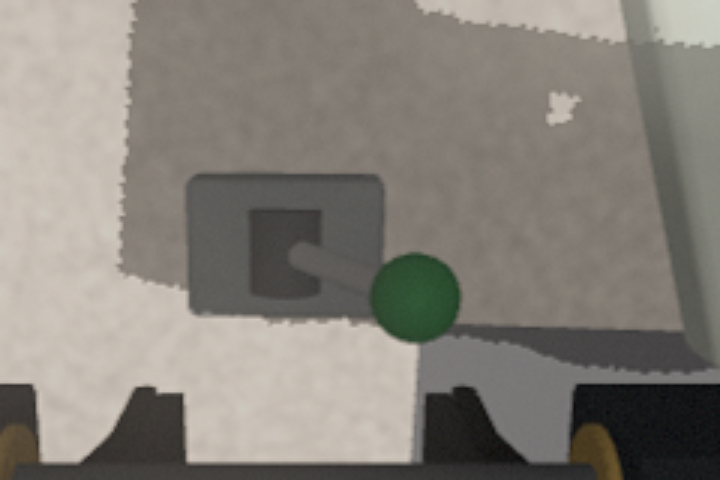

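Here the ball is at crop (415,297) and the block spans crop (186–384, 173–317).

```bash
python3 -c "
from h import *
m=vision.camera_model('wrist')
P=[ray(m,p,.025) for p in[(282,158),(348,158),(348,205.5),(282,205.5)]]
for p in P:print(p)
c=np.mean(P,0);print('c',c);u=(P[1]-P[0]+P[2]-P[3])/2;print(np.linalg.norm(u),np.degrees(np.arctan2(u[1],u[0])))
u/=np.linalg.norm(u)
for z in(.088,.092,.096):
  for w in((358.1,198.8),):b=ray(m,w,z);print(z,b,(b-c)@u,(np.degrees(np.arcsin((b-c)@u/.08))))
"
```

```text
[ 0.4139 -0.0004  0.025 ]
[ 0.481  -0.0163  0.025 ]
[ 0.4703 -0.0666  0.025 ]
[ 0.4006 -0.0501  0.025 ]
c [ 0.4415 -0.0333  0.025 ]
0.07029409821939143 -13.314253372061128
0.088 [ 0.4787 -0.0447  0.088 ] 0.03885979122035528 29.061450993832043
0.092 [ 0.4785 -0.0436  0.092 ] 0.038378917272651324 28.668191603688115
0.096 [ 0.4782 -0.0425  0.096 ] 0.037898043324947416 28.276402558201
```

The lean works out at 28.7° = 0.50 rad, so the lever is fully on. Now the red plate.

```bash
python3 -m handwheel '[{"xyz":[40,-5,0],"delta_rot":[0,0,-0.12],"hand":-0.2},{"xyz":[95,-11,0],"delta_rot":[0,0,-0.26],"hand":-0.2},{"xyz":[150,-30,0],"delta_rot":[0,0,-0.42],"hand":-0.2},{"xyz":[205,-60,20],"delta_rot":[0,0,-0.56],"hand":-0.2},{"xyz":[240,-90,40],"delta_rot":[0,0,-0.583],"hand":-0.2}]' >/dev/null
python3 -c "
from h import *
im=vision.capture('top');m=vision.camera_model('top')
for a,p,b,_ in blobs(im,'red',100):
    if 170<p[0]<330 and 200<p[1]<290:print(a,p,ray(m,p,.045))
plan(.400,.228,.023,20)"
```

```text
12 [232.9 243.3] [0.4813 0.2266 0.045 ]
7 [232.1 268.7] [0.4017 0.2264 0.045 ]
12 [237.3 267.2] [0.4064 0.2102 0.045 ]
xyz [ 10.5  -5.3 134.1] rot [-0.0063 -0.0039  0.0063] pos [0.4096 0.2198 0.157 ] t 7.95
```

```bash
python3 -m handwheel '[{"xyz":[10,-5,10],"delta_rot":[0,0,0.006],"hand":-0.2},{"xyz":[10,-5,40],"delta_rot":[0,0,0.006],"hand":-0.2},{"xyz":[10,-5,80],"delta_rot":[0,0,0.006],"hand":-0.2},{"xyz":[10,-5,115],"delta_rot":[0,0,0.006],"hand":-0.2},{"xyz":[10,-5,132],"delta_rot":[0,0,0.006],"hand":-0.2}]'
python3 -m handwheel '[{"xyz":[0,0,0],"delta_rot":[0,0,0],"hand":-0.2},{"xyz":[0,0,0],"delta_rot":[0,0,0],"hand":-0.2},{"xyz":[0,0,0],"delta_rot":[0,0,0],"hand":1},{"xyz":[0,0,0],"delta_rot":[0,0,0],"hand":1},{"xyz":[0,0,0],"delta_rot":[0,0,0],"hand":1}]'
python3 -m handwheel '[{"xyz":[0,0,0],"delta_rot":[0,0,0],"hand":1},{"xyz":[0,0,0],"delta_rot":[0,0,0],"hand":1},{"xyz":[0,0,0],"delta_rot":[0,0,0],"hand":1},{"xyz":[0,0,0],"delta_rot":[0,0,0],"hand":1},{"xyz":[0,0,0],"delta_rot":[0,0,0],"hand":1}]'
```

```text
time_s: 8.57
position: [0.4076, 0.221, 0.0259]
tcp_rot: [[-0.335, 0.942, -0.001], [0.942, 0.335, -0.001], [-0.0, -0.001, -1.0]]
force: [-0.1, 0.3, 0.5]
opening: 0.602
grasp_force: 0.0
time_s: 9.2
position: [0.4077, 0.2221, 0.028]
tcp_rot: [[-0.337, 0.941, 0.001], [0.941, 0.337, 0.0], [-0.0, 0.001, -1.0]]
force: [1.5, 1.0, -0.5]
opening: 0.349
grasp_force: 0.0
time_s: 9.82
position: [0.4066, 0.2218, 0.0275]
tcp_rot: [[-0.337, 0.941, -0.002], [0.941, 0.337, -0.0], [0.0, -0.002, -1.0]]
force: [-2.7, -1.4, 3.6]
opening: 0.107
grasp_force: 30.0
```

```bash
python3 -m handwheel '[{"xyz":[0,0,-10],"delta_rot":[0,0,0],"hand":1},{"xyz":[0,0,-40],"delta_rot":[0,0,0],"hand":1},{"xyz":[0,0,-90],"delta_rot":[0,0,0],"hand":1},{"xyz":[0,0,-150],"delta_rot":[0,0,0],"hand":1},{"xyz":[0,0,-182],"delta_rot":[0,0,0],"hand":1}]'
python3 -c "
from h import *
plan(.44,-.043,.2115,2.5)"
```

```text
time_s: 10.45
position: [0.4094, 0.2226, 0.2132]
tcp_rot: [[-0.337, 0.941, 0.007], [0.941, 0.337, 0.002], [-0.001, 0.007, -1.0]]
force: [1.0, 0.1, -1.3]
opening: 0.115
grasp_force: 30.0
xyz [-260.4  -60.9    1.4] rot [ 0.0074 -0.0005  0.3005] pos [0.4094 0.2226 0.2132] t 10.45
```

```bash
python3 -m handwheel '[{"xyz":[-25,-6,0],"delta_rot":[0,0,0.04],"hand":1},{"xyz":[-75,-18,0],"delta_rot":[0,0,0.1],"hand":1},{"xyz":[-130,-30,0],"delta_rot":[0,0,0.17],"hand":1},{"xyz":[-185,-43,0],"delta_rot":[0,0,0.24],"hand":1},{"xyz":[-230,-54,0],"delta_rot":[0,0,0.3],"hand":1}]'
python3 -m handwheel '[{"xyz":[-20,0,0],"delta_rot":[0,0,0],"hand":1},{"xyz":[-30,0,0],"delta_rot":[0,0,0],"hand":1},{"xyz":[-30,0,0],"delta_rot":[0,0,0],"hand":1},{"xyz":[-30,0,0],"delta_rot":[0,0,0],"hand":1},{"xyz":[-30,0,0],"delta_rot":[0,0,0],"hand":1}]'
python3 -c "
from h import *
plan(.529,-.043,.2115,2.5)"
```

```text
time_s: 11.08
position: [0.4352, -0.015, 0.2103]
tcp_rot: [[-0.041, 0.999, 0.003], [0.999, 0.041, -0.001], [-0.001, 0.003, -1.0]]
force: [-0.0, 0.2, -1.5]
opening: 0.113
grasp_force: 30.0
time_s: 11.7
position: [0.4354, -0.0418, 0.2096]
tcp_rot: [[-0.046, 0.999, -0.0], [0.999, 0.046, 0.0], [0.0, -0.0, -1.0]]
force: [-0.8, 0.4, -1.1]
opening: 0.111
grasp_force: 30.0
xyz [-5.5 93.5 -1.9] rot [-0.0001 -0.0002  0.0019] pos [ 0.4354 -0.0418  0.2096] t 11.7
```

```bash
python3 -m handwheel '[{"xyz":[-1,15,0],"delta_rot":[0,0,0.002],"hand":1},{"xyz":[-2,40,-1],"delta_rot":[0,0,0.002],"hand":1},{"xyz":[-3,65,-1],"delta_rot":[0,0,0.002],"hand":1},{"xyz":[-4,84,-1],"delta_rot":[0,0,0.002],"hand":1},{"xyz":[-4,90,-1],"delta_rot":[0,0,0.002],"hand":1}]' >/dev/null
python3 -m handwheel '[{"xyz":[0,3,0],"delta_rot":[0,0,0],"hand":1},{"xyz":[0,3,0],"delta_rot":[0,0,0],"hand":1},{"xyz":[0,3,0],"delta_rot":[0,0,0],"hand":1},{"xyz":[0,3,0],"delta_rot":[0,0,0],"hand":1},{"xyz":[0,3,0],"delta_rot":[0,0,0],"hand":1}]'
python3 -c "
from h import *
t=vision.capture('top');s=vision.capture('side');w=vision.capture('wrist')
for n,i in(('t',t),('s',s),('w',w)):cv2.imwrite(f'pics/v_{n}.png',i[...,::-1])
A=cv2.resize(t[140:230,260:380],(480,360),interpolation=cv2.INTER_CUBIC)
B=cv2.resize(s[150:240,280:380],(400,360),interpolation=cv2.INTER_CUBIC)[:,:320]
cv2.imwrite('pics/v1.png',np.hstack([A,B])[...,::-1])
for n,i in(('top',t),('side',s)):
  for c in('yellow','red'):
    for a,p,b,_ in blobs(i,c,110,50,5):
      if 270<p[0]<380 and 140<p[1]<240:print(n,c,a,p,b)
"
```

```text
time_s: 12.95
position: [0.5284, -0.0426, 0.2107]
tcp_rot: [[-0.042, 0.999, 0.0], [0.999, 0.042, -0.0], [-0.0, 0.0, -1.0]]
force: [0.4, 0.0, -1.3]
opening: 0.112
grasp_force: 30.0
top yellow 453 [368.7 180.4] [358 167  23  28]
top yellow 27 [338.5 183.1] [336 181   6   6]
top yellow 19 [287.8 185.2] [286 183   5   5]
side yellow 11 [313.7 172.4] [312 171   4   4]
side yellow 22 [338.7 198.5] [337 196   5   6]
side red 33 [316.5 187.7] [312 183  10  11]
side red 53 [297.2 196.7] [295 190   5  14]
```

View pics/v1.png

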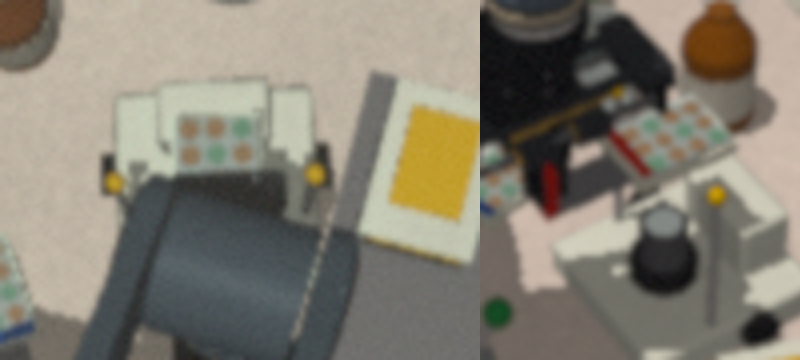

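View pics/v_w.png

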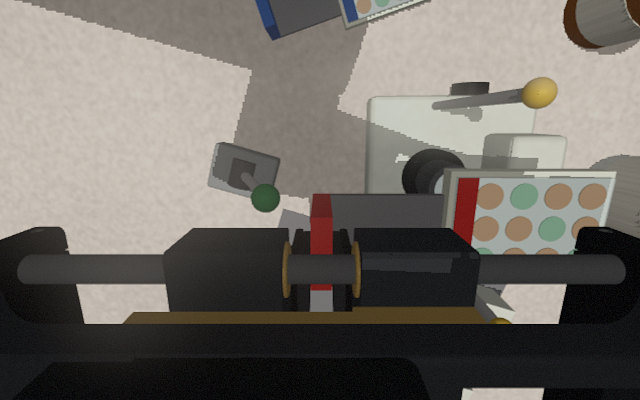

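The plate sits between the balls, which are at crop (115,182) and (316,175) in the top part. In the wrist view its +y edge runs from about (447,170) to (617,171), and the near ball is at (540,93). I'll compute the offset from these.

```bash
python3 -c "
from h import *
w=vision.camera_model('wrist');t=vision.camera_model('top');s=vision.camera_model('side')
a=ray(w,(447,170),.1975);b=ray(w,(617,171.5),.1975);d=(b-a)[:2]
yaw=np.arctan2(d[1],d[0]);print('edge',a,b,np.hypot(*d),np.degrees(yaw))
print('mid',(a+b)[:2]/2+.033*np.array([np.sin(yaw),-np.cos(yaw)]))
print('ball+ wrist',ray(w,(540.5,93),.19))
def tri(pt,ps):
  f=lambda z:ray(t,pt,z)-ray(s,ps,z)
  z=min(np.arange(.17,.22,.0005),key=lambda z:np.linalg.norm(f(z)));return z,ray(t,pt,z),ray(s,ps,z)
print(tri((287.8,185.2),(313.7,172.4)));print(tri((338.5,183.1),(338.7,198.5)))
print('strip side',ray(s,(316.5,187.7),.198))
im=cv2.imread('pics/v_w.png')[...,::-1].copy()
for a,p,bb,_ in blobs(im,'red',110,50,60):print(p,bb,ray(w,p,.198))
bb=[x for x in blobs(im,'yellow',80,80,60)];print([(x[0],x[1],ray(w,x[1],.19)) for x in bb])
"
```

```text
edge [0.594  0.0027 0.1975] [0.6858 0.0056 0.1975] 0.09182858495357954 1.8416789404000218
mid [ 0.641  -0.0288]
ball+ wrist [0.6408 0.0446 0.19  ]
(np.float64(0.18700000000000003), array([0.6422, 0.0437, 0.187 ]), array([0.6393, 0.045 , 0.187 ]))
(np.float64(0.19300000000000003), array([ 0.6474, -0.1028,  0.193 ]), array([ 0.6444, -0.1015,  0.193 ]))
strip side [ 0.6064 -0.0308  0.198 ]
[465.6 207.6] [453 178  26  68] [ 0.607  -0.0177  0.198 ]
[321.1 225.4] [310 194  23  61] [ 0.5274 -0.0314  0.198 ]
[320.7 286.5] [310 284  23   6] [ 0.5288 -0.0695  0.198 ]
[(np.int32(860), array([538.9,  92.4]), array([0.6399, 0.0449, 0.19  ])), (np.int32(135), array([389.1, 314.4]), array([ 0.5732, -0.092 ,  0.19  ])), (np.int32(71), array([410.1, 310.8]), array([ 0.5863, -0.0888,  0.19  ])), (np.int32(147), array([465.7, 318.3]), array([ 0.6224, -0.0928,  0.19  ])), (np.int32(67), array([187.7, 317.2]), array([ 0.445 , -0.0993,  0.19  ])), (np.int32(81), array([416.4, 320. ]), array([ 0.5911, -0.0953,  0.19  ])), (np.int32(100), array([499.4, 321. ]), array([ 0.6442, -0.0938,  0.19  ]))]
```

```bash
python3 -c "
from h import *
s=vision.camera_model('side');c=np.array([.641,-.0288]);y=np.radians(1.9);R=np.array([[np.cos(y),-np.sin(y)],[np.sin(y),np.cos(y)]])
for q,o in(((45,33),(332.5,174.3)),((45,-33),(343.3,185.8)),((-45,33),(313,183.8)),((-45,-33),(321.3,193.3))):
  xy=c+R@(np.array(q)/1000);print(q,o,[proj(s,[*xy,z]).round(1) for z in(.1875,.1975)])
"
```

```text
(45, 33) (332.5, 174.3) [array([331.8, 174.6]), array([331.9, 172.3])]
(45, -33) (343.3, 185.8) [array([343.2, 186.7]), array([343.4, 184.4])]
(-45, 33) (313, 183.8) [array([308.2, 184.9]), array([308.1, 182.6])]
(-45, -33) (321.3, 193.3) [array([319.1, 197.6]), array([319.1, 195.3])]
```

```bash
python3 -c "
from h import *
w=vision.camera_model('wrist')
T=w['camera_from_world'];print('cam',-T[:3,:3].T@T[:3,3])
t0=ray(w,(321.5,200),.2305);u=np.array([np.cos(np.radians(2)),np.sin(np.radians(2)),0])
print(t0)
for n,p in(('a',(447,170)),('b',(617,171.5)),('a2',(457,177)),('b2',(612,177))):
  for z in(.1925,.1975):print(n,z,(ray(w,p,z)-t0)@u)
im=cv2.imread('pics/v_w.png');cv2.imwrite('pics/v2.png',cv2.resize(im[150:260,430:640],None,fx=3.8,fy=3.8,interpolation=cv2.INTER_CUBIC))
"
```

```text
cam [0.5251 0.0261 0.3666]
[ 0.5267 -0.0084  0.2305]
a 0.1925 0.06967308215051612
a 0.1975 0.06766181757191517
b 0.1925 0.16421661522383527
b 0.1975 0.15949005195147292
a2 0.1925 0.07567134363136853
a2 0.1975 0.07348780844858817
b2 0.1925 0.16217025952883138
b2 0.1975 0.1575024677743612
```

View pics/v2.png

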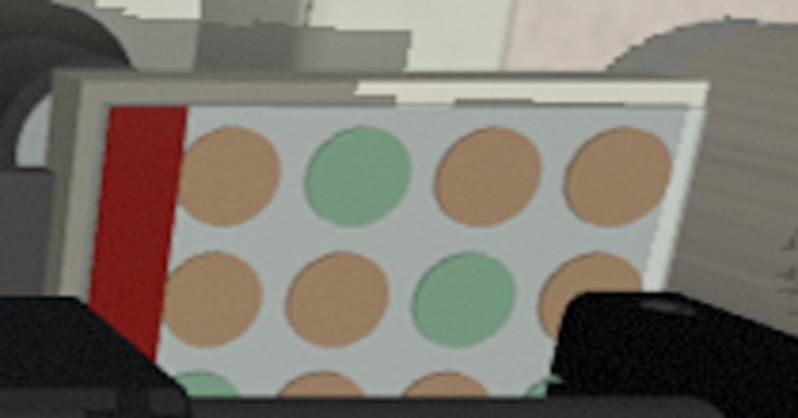

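The close crop shows the plate's top rim from crop (85,80) to (710,82), level within about 1°. It needs roughly +1.5 mm towards the +y ball and +1 mm forward. I'll make that correction, hold, and then plan the bay.

```bash
python3 -m handwheel '[{"xyz":[1.5,1,0],"delta_rot":[0,0,-0.005],"hand":1},{"xyz":[1.5,1,0],"delta_rot":[0,0,-0.005],"hand":1},{"xyz":[1.5,1,0],"delta_rot":[0,0,-0.005],"hand":1},{"xyz":[1.5,1,0],"delta_rot":[0,0,-0.005],"hand":1},{"xyz":[1.5,1,0],"delta_rot":[0,0,-0.005],"hand":1}]' >/dev/null
for i in 1 2 3 4 5 6 7 8 9 10; do python3 -m handwheel '[{"xyz":[0,0,0],"delta_rot":[0,0,0],"hand":1},{"xyz":[0,0,0],"delta_rot":[0,0,0],"hand":1},{"xyz":[0,0,0],"delta_rot":[0,0,0],"hand":1},{"xyz":[0,0,0],"delta_rot":[0,0,0],"hand":1},{"xyz":[0,0,0],"delta_rot":[0,0,0],"hand":1}]' | sed -n 1,2p; done
python3 -c "
from h import *
t=cv2.imread('pics/top0.png')[...,::-1].copy();m=vision.camera_model('top')
s=cv2.imread('pics/side0.png')[...,::-1].copy();ms=vision.camera_model('side')
for c in('yellow','blue','red'):
  for n,i,mm in(('t',t,m),('s',s,ms)):
    x=max(blobs(i,c),key=lambda x:x[0]);r=cv2.minAreaRect(x[3].astype(np.float32));P=[ray(mm,q,.051)[:2] for q in cv2.boxPoints(r)]
    e=[P[1]-P[0],P[2]-P[1]];e=max(e,key=np.linalg.norm);print(c,n,ray(mm,x[1],.051),np.linalg.norm(P[1]-P[0]),np.linalg.norm(P[2]-P[1]),np.degrees(np.arctan2(e[1],e[0]))%180)
"
```

```text
time_s: 14.35
position: [0.5295, -0.0411, 0.2105]
time_s: 14.98
position: [0.5295, -0.041, 0.2106]
time_s: 15.6
position: [0.5295, -0.0411, 0.2105]
time_s: 16.23
position: [0.5295, -0.0411, 0.2105]
time_s: 16.85
position: [0.5295, -0.0411, 0.2105]
time_s: 17.48
position: [0.5295, -0.041, 0.2106]
time_s: 18.1
position: [0.5295, -0.041, 0.2106]
time_s: 18.73
position: [0.5295, -0.0411, 0.2106]
time_s: 19.35
position: [0.5295, -0.0411, 0.2106]
time_s: 19.98
position: [0.5295, -0.0411, 0.2106]
yellow t [ 0.6848 -0.2074  0.051 ] 0.08215301454172207 0.05752501555535449 165.47495584584155
yellow s [ 0.6822 -0.2052  0.051 ] 0.0910211118031149 0.059649718093693356 165.5025713314558
blue t [ 0.6547 -0.3185  0.051 ] 0.07849602494691035 0.05487737479901386 163.83459881739935
blue s [ 0.6522 -0.3166  0.051 ] 0.08846147586636392 0.055626000816040064 164.7124735523288
red t [ 0.6244 -0.4295  0.051 ] 0.08328715579947366 0.05751806621241616 164.96821185405392
red s [ 0.6223 -0.4275  0.051 ] 0.08975589588799822 0.05943696071182163 164.87666436325136
```

```bash
python3 -m handwheel '[{"xyz":[0,-12,0],"delta_rot":[0,0,0],"hand":1},{"xyz":[0,-35,0],"delta_rot":[0,0,0],"hand":1},{"xyz":[0,-65,0],"delta_rot":[0,0,0],"hand":1},{"xyz":[0,-95,0],"delta_rot":[0,0,0],"hand":1},{"xyz":[0,-110,0],"delta_rot":[0,0,0],"hand":1}]' >/dev/null
python3 -c "
from h import *
plan(.376,-.370,.15,-15)"
```

```text
xyz [-322.   -56.2   60.4] rot [-0.0017 -0.0004  0.3085] pos [ 0.4172 -0.0458  0.2105] t 20.6
```

```bash
python3 -m handwheel '[{"xyz":[-35,-6,0],"delta_rot":[0,0,0.05],"hand":1},{"xyz":[-90,-15,10],"delta_rot":[0,0,0.12],"hand":1},{"xyz":[-145,-25,20],"delta_rot":[0,0,0.2],"hand":1},{"xyz":[-200,-35,35],"delta_rot":[0,0,0.27],"hand":1},{"xyz":[-250,-45,45],"delta_rot":[0,0,0.308],"hand":1}]' >/dev/null
python3 -m handwheel '[{"xyz":[-30,7,3],"delta_rot":[0,0,0],"hand":1},{"xyz":[-60,13,12],"delta_rot":[0,0,0],"hand":1},{"xyz":[-70,13,15],"delta_rot":[0,0,0],"hand":1},{"xyz":[-71,13,15],"delta_rot":[0,0,0],"hand":1},{"xyz":[-71,13,15],"delta_rot":[0,0,0],"hand":1}]' >/dev/null
python3 -c "
from h import *
plan(.376,-.370,.15,-15)
w=vision.camera_model('wrist');im=vision.capture('wrist');cv2.imwrite('pics/w4.png',im[...,::-1]);np.save('w4.npy',w)
t=vision.capture('top');cv2.imwrite('pics/t4.png',t[...,::-1])
"
```

```text
xyz [-2.5 -4.1  0.7] rot [-0.0007 -0.0009  0.0016] pos [ 0.3806 -0.3686  0.1507] t 21.85
```

View pics/w4.png

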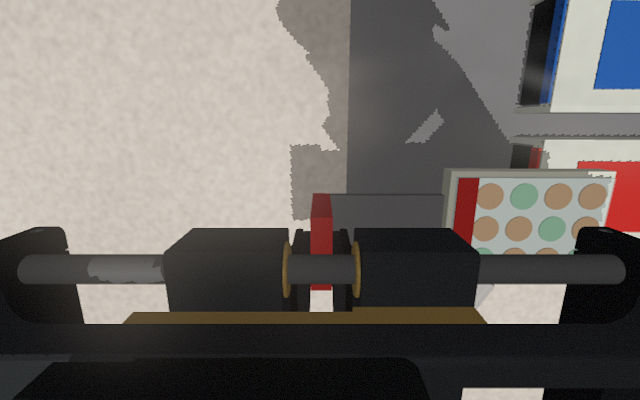

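In the wrist view the blue hood's front-right roof corner is at (554,112), the red hood's front-left roof corner is near (548,140), and the black flaps are just left of them.

```bash
python3 -c "
from h import *
w=np.load('w4.npy',allow_pickle=True).item()
u=np.array([.966,-.259]);v=np.array([.259,.966])
a=ray(w,(554,112),.05)[:2];b=ray(w,(568,5),.05)[:2];c=ray(w,(548,140),.05)[:2]
print(a,b,c,'edge yaw',np.degrees(np.arctan2(*(b-a)[::-1]))-90)
print('blue front',a+.047*v,'red front',c-.047*v, 'gap',np.linalg.norm(c-a))
print('front from panel: blue',(np.array([.6535,-.3175])-a)@u,(np.array([.6535,-.3175])-a)@v,'red',(np.array([.6234,-.4285])-c)@u,(np.array([.6234,-.4285])-c)@v)
a=ray(w,(452.4,171.1),.135);b=ray(w,(616.8,171.6),.135);print('plate yaw',np.degrees(np.arctan2(*(b-a)[:2][::-1])))
"
```

```text
[ 0.5749 -0.3434] [ 0.5907 -0.2705] [ 0.5686 -0.364 ] edge yaw -12.227978135810474
blue front [ 0.5871 -0.298 ] red front [ 0.5564 -0.4094] gap 0.021551461288949775
front from panel: blue 0.06919643625859372 0.04537021215167209 red 0.06968781001278102 -0.04811323748627336
plate yaw -15.1300456245619
```

```bash
python3 -m handwheel '[{"xyz":[-2,0,20],"delta_rot":[0,0,0],"hand":1},{"xyz":[-2,0,55],"delta_rot":[0,0,0],"hand":1},{"xyz":[-2,0,90],"delta_rot":[0,0,0],"hand":1},{"xyz":[-2,0,112],"delta_rot":[0,0,0],"hand":1},{"xyz":[-2,0,118],"delta_rot":[0,0,0],"hand":1}]' 
python3 -m handwheel '[{"xyz":[0,0,1],"delta_rot":[0,0,0],"hand":1},{"xyz":[0,0,2],"delta_rot":[0,0,0],"hand":1},{"xyz":[0,0,3],"delta_rot":[0,0,0],"hand":1},{"xyz":[0,0,4],"delta_rot":[0,0,0],"hand":1},{"xyz":[0,0,4],"delta_rot":[0,0,0],"hand":1}]'
python3 -c "
from h import *
plan(.5116,-.4058,.0285,-15)"
```

```text
time_s: 22.58
position: [0.38, -0.3706, 0.0316]
tcp_rot: [[0.257, 0.966, -0.001], [0.966, -0.257, 0.002], [0.002, -0.002, -1.0]]
force: [0.1, -0.1, -0.9]
opening: 0.109
grasp_force: 30.0
time_s: 23.2
position: [0.3802, -0.372, 0.0287]
tcp_rot: [[0.258, 0.966, 0.0], [0.966, -0.258, -0.0], [-0.0, 0.0, -1.0]]
force: [-0.2, 0.4, -1.2]
opening: 0.109
grasp_force: 30.0
xyz [  1.3 135.7   0.2] rot [0.0002 0.0002 0.0007] pos [ 0.3802 -0.372   0.0287] t 23.2
```

```bash
python3 -m handwheel '[{"xyz":[0,0,1],"delta_rot":[0,0,0],"hand":1},{"xyz":[0.2,8,1.2],"delta_rot":[0,0,0],"hand":1},{"xyz":[0.5,20,1.2],"delta_rot":[0,0,0],"hand":1},{"xyz":[0.7,32,1.2],"delta_rot":[0,0,0],"hand":1},{"xyz":[1,45,1.2],"delta_rot":[0,0,0],"hand":1}]'
python3 -m handwheel '[{"xyz":[0,10,0],"delta_rot":[0,0,0],"hand":1},{"xyz":[0,20,0],"delta_rot":[0,0,0],"hand":1},{"xyz":[0,30,0],"delta_rot":[0,0,0],"hand":1},{"xyz":[0,40,0],"delta_rot":[0,0,0],"hand":1},{"xyz":[0,50,0],"delta_rot":[0,0,0],"hand":1}]'
python3 -m handwheel '[{"xyz":[0,10,0],"delta_rot":[0,0,0],"hand":1},{"xyz":[0,20,0],"delta_rot":[0,0,0],"hand":1},{"xyz":[0,30,0],"delta_rot":[0,0,0],"hand":1},{"xyz":[0,38,0],"delta_rot":[0,0,0],"hand":1},{"xyz":[0,41,0],"delta_rot":[0,0,0],"hand":1}]'
python3 -c "
from h import *
plan(.5116,-.4058,.0285,-15)
w=vision.camera_model('wrist');im=vision.capture('wrist');cv2.imwrite('pics/w5.png',im[...,::-1])
"
```

```text
time_s: 23.82
position: [0.4237, -0.382, 0.0276]
tcp_rot: [[0.257, 0.966, -0.002], [0.966, -0.257, 0.002], [0.001, -0.003, -1.0]]
force: [-5.4, 1.7, 4.7]
opening: 0.112
grasp_force: 30.0
time_s: 24.45
position: [0.4719, -0.3948, 0.0276]
tcp_rot: [[0.257, 0.966, -0.002], [0.966, -0.257, 0.002], [0.001, -0.003, -1.0]]
force: [-5.1, 1.9, 6.1]
opening: 0.11
grasp_force: 30.0
time_s: 25.08
position: [0.5122, -0.4061, 0.0276]
tcp_rot: [[0.257, 0.966, -0.001], [0.966, -0.257, 0.0], [-0.0, -0.001, -1.0]]
force: [-5.8, 0.9, 7.8]
opening: 0.112
grasp_force: 30.0
xyz [ 0.1 -0.7 -0.9] rot [-0.0007  0.0002  0.0018] pos [ 0.5122 -0.4061  0.0276] t 25.07
```

View pics/w5.png

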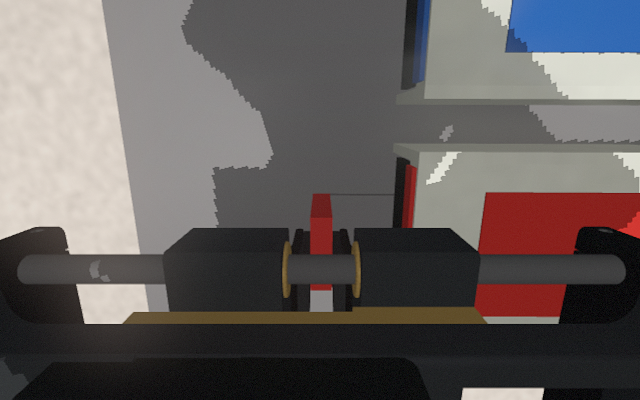

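The plate is in. The red flap shows as the same vertical black strip, at (400,195), as the shut blue one. I'll check the depth, then release with a small opening.

```bash
python3 -c "
from h import *
w=vision.camera_model('wrist');u=np.array([.966,-.259,0])
t=ray(w,(321.5,196),.048);f=ray(w,(394.5,194),.008);g=ray(w,(419,152),.05)
print(t,(f-t)@u,(g-t)@u)
"
python3 -m handwheel '[{"xyz":[0,0,0],"delta_rot":[0,0,0],"hand":0.5},{"xyz":[0,0,0],"delta_rot":[0,0,0],"hand":0.5},{"xyz":[0,0,0],"delta_rot":[0,0,0],"hand":0.5},{"xyz":[0,0,-5],"delta_rot":[0,0,0],"hand":0.5},{"xyz":[0,0,-15],"delta_rot":[0,0,0],"hand":0.5}]'
```

```text
[ 0.5211 -0.3712  0.048 ] 0.0417085804486814 0.040923617008599984
time_s: 25.75
position: [0.5117, -0.4059, 0.0425]
tcp_rot: [[0.258, 0.966, -0.0], [0.966, -0.258, 0.001], [0.0, -0.001, -1.0]]
force: [0.0, 0.3, 0.0]
opening: 0.249
grasp_force: 0.0
```

```bash
python3 -m handwheel '[{"xyz":[0,0,-20],"delta_rot":[0,0,0],"hand":0.5},{"xyz":[0,0,-60],"delta_rot":[0,0,0],"hand":0.5},{"xyz":[10,-10,-110],"delta_rot":[0,0,0],"hand":0.2},{"xyz":[50,-20,-150],"delta_rot":[0,0,-0.03],"hand":-0.2},{"xyz":[100,-40,-160],"delta_rot":[0,0,-0.1],"hand":-0.2}]' >/dev/null
python3 -c "
from h import *
im=vision.capture('top');m=vision.camera_model('top')
for c in('red','yellow','blue','green'):
  for a,p,b,_ in blobs(im,c,100):
    if 150<p[0]<330 and 200<p[1]<300 or c=='red':print(c,a,p,ray(m,p,.0155)[:2],ray(m,p,.045)[:2])
plan(.380,.328,.20,25)"
```

```text
red 13 [169.4 109.4] [0.9381 0.4656] [0.9266 0.4542]
red 201 [440.6 192.4] [ 0.6515 -0.4502] [ 0.6464 -0.4413]
red 51 [512.3 200.5] [ 0.6247 -0.6867] [ 0.6202 -0.6725]
yellow 62 [191.9 252.6] [0.4525 0.3644] [0.4518 0.3552]
yellow 55 [198.8 275.5] [0.3797 0.3386] [0.3806 0.33  ]
blue 38 [259.7 223.8] [0.5462 0.1474] [0.5435 0.143 ]
blue 34 [266.6 246.2] [0.4734 0.1232] [0.4722 0.1194]
green 6 [318.7 243.3] [ 0.4829 -0.0459] [ 0.4816 -0.0459]
xyz [ 593.6 -212.     8.8] rot [ 0.0017 -0.0035 -0.5915] pos [ 0.4978 -0.2912  0.2067] t 26.43
```

```bash
python3 -m handwheel '[{"xyz":[40,-15,0],"delta_rot":[0,0,-0.05],"hand":-0.2},{"xyz":[95,-34,0],"delta_rot":[0,0,-0.12],"hand":-0.2},{"xyz":[152,-54,0],"delta_rot":[0,0,-0.19],"hand":-0.2},{"xyz":[210,-75,0],"delta_rot":[0,0,-0.26],"hand":-0.2},{"xyz":[268,-96,0],"delta_rot":[0,0,-0.33],"hand":-0.2}]' >/dev/null
python3 -c "
from h import *
plan(.380,.328,.17,25)"
```

```text
xyz [352.1  -7.6  33.3] rot [ 0.0023  0.0013 -0.266 ] pos [ 0.4471 -0.0177  0.2037] t 27.05
```

```bash
python3 -m handwheel '[{"xyz":[58,-1,5],"delta_rot":[0,0,-0.06],"hand":-0.2},{"xyz":[116,-2,10],"delta_rot":[0,0,-0.12],"hand":-0.2},{"xyz":[174,-4,15],"delta_rot":[0,0,-0.18],"hand":-0.2},{"xyz":[230,-5,20],"delta_rot":[0,0,-0.24],"hand":-0.2},{"xyz":[275,-6,25],"delta_rot":[0,0,-0.266],"hand":-0.2}]' >/dev/null
python3 -m handwheel '[{"xyz":[20,0,3],"delta_rot":[0,0,0],"hand":-0.2},{"xyz":[35,0,6],"delta_rot":[0,0,0],"hand":-0.2},{"xyz":[40,0,6],"delta_rot":[0,0,0],"hand":-0.2},{"xyz":[40,0,6],"delta_rot":[0,0,0],"hand":-0.2},{"xyz":[40,0,6],"delta_rot":[0,0,0],"hand":-0.2}]' >/dev/null
python3 -c "
from h import *
m=vision.camera_model('wrist');im=vision.capture('wrist');cv2.imwrite('pics/w6.png',im[...,::-1])
bl=[x for x in blobs(im,'yellow',90,60,100) if x[1][1]<260]
for a,p,b,_ in bl:print(a,p,b)
# tab top: lower/right part of the blob (end face seen at upper rows)
tab,st=sorted(bl,key=lambda x:-x[0])[:2]
if tab[1][0]>st[1][0]:tab,st=st,tab
x,y,ww,h=tab[2]
s=ray(m,st[1],.0155)
for pp in((x+ww/2,y+h/2),(x+ww-6,y+h-21)):
  t=ray(m,pp,.048);d=(s-t)[:2];print('tab',t,'strip',s,np.hypot(*d),np.degrees(np.arctan2(d[1],d[0])))
plan(.380,.328,.17,25)"
```

```text
699 [421.4 145.6] [413 115  17  62]
556 [341.6 146.7] [335 126  14  43]
tab [0.376  0.3354 0.048 ] strip [0.4486 0.368  0.0155] 0.079653999086577 24.158822492982996
tab [0.3769 0.3354 0.048 ] strip [0.4486 0.368  0.0155] 0.07876672744850852 24.466931380304164
xyz [37.1 18.7  1.5] rot [ 0.0003  0.0002 -0.0026] pos [0.3787 0.2865 0.1715] t 28.35
```

```bash
python3 -c "
from h import *
plan(.378,.335,.0275,24.3)"
```

```text
xyz [ 44.3  19.8 144. ] rot [0.0003 0.0002 0.0096] pos [0.3787 0.2865 0.1715] t 28.35
```

```bash
python3 -m handwheel '[{"xyz":[20,10,10],"delta_rot":[0,0,0.01],"hand":-0.2},{"xyz":[40,18,30],"delta_rot":[0,0,0.01],"hand":-0.2},{"xyz":[44,20,60],"delta_rot":[0,0,0.01],"hand":-0.2},{"xyz":[44,20,95],"delta_rot":[0,0,0.01],"hand":-0.2},{"xyz":[44,20,125],"delta_rot":[0,0,0.01],"hand":-0.2}]' >/dev/null
python3 -m handwheel '[{"xyz":[0,0,10],"delta_rot":[0,0,0],"hand":-0.2},{"xyz":[0,0,19],"delta_rot":[0,0,0],"hand":-0.2},{"xyz":[0,0,19],"delta_rot":[0,0,0],"hand":-0.2},{"xyz":[0,0,19],"delta_rot":[0,0,0],"hand":0.4},{"xyz":[0,0,19],"delta_rot":[0,0,0],"hand":0.4}]'
python3 -m handwheel '[{"xyz":[0,0,0],"delta_rot":[0,0,0],"hand":1},{"xyz":[0,0,0],"delta_rot":[0,0,0],"hand":1},{"xyz":[0,0,0],"delta_rot":[0,0,0],"hand":1},{"xyz":[0,0,0],"delta_rot":[0,0,0],"hand":1},{"xyz":[0,0,0],"delta_rot":[0,0,0],"hand":1}]'
python3 -m handwheel '[{"xyz":[0,0,-5],"delta_rot":[0,0,0],"hand":1},{"xyz":[0,0,-30],"delta_rot":[0,0,0],"hand":1},{"xyz":[0,0,-80],"delta_rot":[0,0,0],"hand":1},{"xyz":[0,0,-140],"delta_rot":[0,0,0],"hand":1},{"xyz":[0,0,-183],"delta_rot":[0,0,0],"hand":1}]'
python3 -c "
from h import *
plan(.43,-.033,.211,2.4)"
```

```text
time_s: 29.6
position: [0.3782, 0.3357, 0.0281]
tcp_rot: [[-0.412, 0.911, 0.001], [0.911, 0.412, 0.001], [0.0, 0.002, -1.0]]
force: [0.4, 1.1, 0.2]
opening: 0.454
grasp_force: 0.0
time_s: 30.22
position: [0.3776, 0.3354, 0.0274]
tcp_rot: [[-0.412, 0.911, -0.0], [0.911, 0.412, -0.0], [-0.0, -0.0, -1.0]]
force: [-1.2, -0.5, 2.6]
opening: 0.11
grasp_force: 30.0
time_s: 30.85
position: [0.378, 0.3356, 0.2129]
tcp_rot: [[-0.412, 0.911, 0.002], [0.911, 0.412, 0.001], [0.0, 0.002, -1.0]]
force: [-0.2, 0.3, -1.2]
opening: 0.113
grasp_force: 30.0
xyz [-357.3 -104.6    1.6] rot [ 0.0022 -0.0007  0.383 ] pos [0.378  0.3356 0.2129] t 30.85
```

```bash
python3 -m handwheel '[{"xyz":[-30,-9,0],"delta_rot":[0,0,0.04],"hand":1},{"xyz":[-80,-24,0],"delta_rot":[0,0,0.1],"hand":1},{"xyz":[-135,-40,0],"delta_rot":[0,0,0.17],"hand":1},{"xyz":[-190,-56,0],"delta_rot":[0,0,0.24],"hand":1},{"xyz":[-245,-72,1],"delta_rot":[0,0,0.31],"hand":1}]' >/dev/null
python3 -c "
from h import *
plan(.43,-.033,.211,2.4)"
```

```text
xyz [-115.1    3.9   -1.4] rot [0.0007 0.0001 0.0712] pos [0.4131 0.0809 0.2096] t 31.48
```

```bash
python3 -m handwheel '[{"xyz":[-45,1,0],"delta_rot":[0,0,0.03],"hand":1},{"xyz":[-85,2,0],"delta_rot":[0,0,0.06],"hand":1},{"xyz":[-108,3,-1],"delta_rot":[0,0,0.071],"hand":1},{"xyz":[-115,4,-1],"delta_rot":[0,0,0.071],"hand":1},{"xyz":[-115,4,-1],"delta_rot":[0,0,0.071],"hand":1}]' >/dev/null
python3 -m handwheel '[{"xyz":[0,15,0],"delta_rot":[0,0,0],"hand":1},{"xyz":[0,40,0],"delta_rot":[0,0,0],"hand":1},{"xyz":[0,68,0],"delta_rot":[0,0,0],"hand":1},{"xyz":[0,92,0],"delta_rot":[0,0,0],"hand":1},{"xyz":[0,98,0],"delta_rot":[0,0,0],"hand":1}]' >/dev/null
python3 -m handwheel '[{"xyz":[0,1,0],"delta_rot":[0,0,0],"hand":1},{"xyz":[0,1,0],"delta_rot":[0,0,0],"hand":1},{"xyz":[0,1,0],"delta_rot":[0,0,0],"hand":1},{"xyz":[0,1,0],"delta_rot":[0,0,0],"hand":1},{"xyz":[0,1,0],"delta_rot":[0,0,0],"hand":1}]'
python3 -c "
from h import *
w=vision.capture('wrist');cv2.imwrite('pics/v3w.png',w[...,::-1]);cv2.imwrite('pics/v3.png',cv2.resize(w[60:270,410:640][...,::-1],None,fx=2.8,fy=2.8,interpolation=cv2.INTER_CUBIC))
plan(.529,-.0335,.210,2.4)
print(ray(vision.camera_model('wrist'),[x for x in blobs(w,'yellow',80,80,300) if x[1][0]>500 and x[1][1]<160][0][1],.19))
"
```

```text
time_s: 33.35
position: [0.5291, -0.027, 0.2105]
tcp_rot: [[-0.044, 0.999, 0.0], [0.999, 0.044, -0.0], [-0.0, 0.0, -1.0]]
force: [0.5, -0.2, -1.2]
opening: 0.112
grasp_force: 30.0
xyz [-6.5 -0.4  0.5] rot [0.0001 0.     0.0019] pos [ 0.5291 -0.027   0.2105] t 33.4
[0.6401 0.0448 0.19  ]
```

View pics/v3.png

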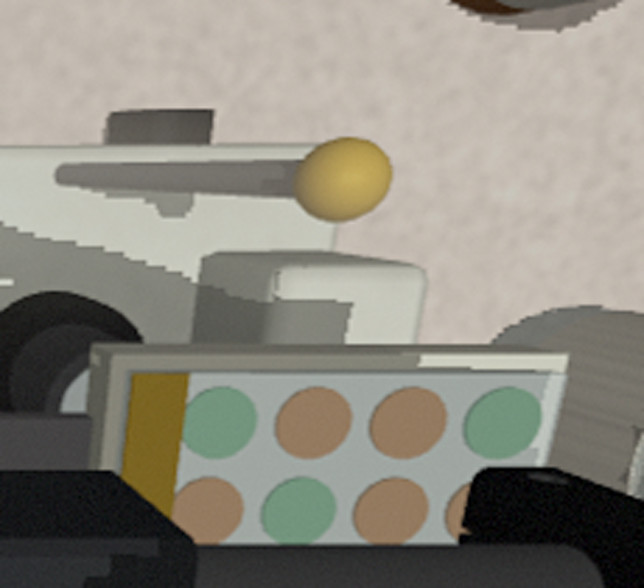

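The yellow plate's top +y edge runs from crop (113,352) to (570,353), parallel to the image rows, and the ball is at crop (343,180).

```bash
python3 -c "
from h import *
w=vision.camera_model('wrist')
def f(p,q,yw):
  a=ray(w,p,.1975);b=ray(w,q,.1975);d=(b-a)[:2];y=np.arctan2(d[1],d[0])
  print(np.hypot(*d),np.degrees(y),'mid',(a+b)[:2]/2+.033*np.array([np.sin(y),-np.cos(y)]))
f((450.4,185.7),(613.6,186),2.4)
"
```

```text
0.08903854965241893 2.350319531440895 mid [ 0.6434 -0.0211]
```

```bash
python3 -m handwheel '[{"xyz":[-3,0,0],"delta_rot":[0,0,0],"hand":1},{"xyz":[-6.5,0,0],"delta_rot":[0,0,0],"hand":1},{"xyz":[-6.5,0,0],"delta_rot":[0,0,0],"hand":1},{"xyz":[-6.5,0,0],"delta_rot":[0,0,0],"hand":1},{"xyz":[-6.5,0,0],"delta_rot":[0,0,0],"hand":1}]' >/dev/null
for i in 1 2 3 4 5 6 7 8 9 10; do python3 -m handwheel '[{"xyz":[0,0,0],"delta_rot":[0,0,0],"hand":1},{"xyz":[0,0,0],"delta_rot":[0,0,0],"hand":1},{"xyz":[0,0,0],"delta_rot":[0,0,0],"hand":1},{"xyz":[0,0,0],"delta_rot":[0,0,0],"hand":1},{"xyz":[0,0,0],"delta_rot":[0,0,0],"hand":1}]' | sed -n 2p; done
python3 -m handwheel '[{"xyz":[0,-12,0],"delta_rot":[0,0,0],"hand":1},{"xyz":[0,-35,0],"delta_rot":[0,0,0],"hand":1},{"xyz":[0,-65,0],"delta_rot":[0,0,0],"hand":1},{"xyz":[0,-95,0],"delta_rot":[0,0,0],"hand":1},{"xyz":[0,-110,0],"delta_rot":[0,0,0],"hand":1}]' >/dev/null
python3 -c "
from h import *
O=np.array([.556,-.410])+2*.115*np.array([.259,.966]);u=np.array([.966,-.259])
print('front',O,'end',O-.044*u,'start',O-.180*u)
e=O-.180*u
plan(e[0],e[1],.10,-15)"
```

```text
position: [0.5295, -0.0334, 0.2104]
position: [0.5295, -0.0334, 0.2103]
position: [0.5295, -0.0333, 0.2103]
position: [0.5295, -0.0334, 0.2103]
position: [0.5295, -0.0334, 0.2104]
position: [0.5295, -0.0333, 0.2103]
position: [0.5295, -0.0334, 0.2103]
position: [0.5295, -0.0333, 0.2104]
position: [0.5296, -0.0333, 0.2103]
position: [0.5295, -0.0334, 0.2103]
front [ 0.6156 -0.1878] end [ 0.5731 -0.1764] start [ 0.4417 -0.1412]
xyz [-104.5   20.1  110.2] rot [-0.0017 -0.0004  0.3055] pos [ 0.4172 -0.0377  0.2103] t 40.9
```

```bash
python3 -m handwheel '[{"xyz":[-20,4,10],"delta_rot":[0,0,0.06],"hand":1},{"xyz":[-50,10,30],"delta_rot":[0,0,0.14],"hand":1},{"xyz":[-80,15,55],"delta_rot":[0,0,0.22],"hand":1},{"xyz":[-100,19,85],"delta_rot":[0,0,0.29],"hand":1},{"xyz":[-104,20,105],"delta_rot":[0,0,0.306],"hand":1}]' >/dev/null
python3 -m handwheel '[{"xyz":[0,0,10],"delta_rot":[0,0,0],"hand":1},{"xyz":[0,0,30],"delta_rot":[0,0,0],"hand":1},{"xyz":[0,0,55],"delta_rot":[0,0,0],"hand":1},{"xyz":[0,0,72],"delta_rot":[0,0,0],"hand":1},{"xyz":[0,0,75],"delta_rot":[0,0,0],"hand":1}]'
python3 -c "
from h import *
plan(.5731,-.1764,.0275,-15)
w=vision.capture('wrist');cv2.imwrite('pics/w7.png',w[...,::-1])"
```

```text
time_s: 42.15
position: [0.444, -0.1408, 0.0299]
tcp_rot: [[0.258, 0.966, -0.001], [0.966, -0.258, 0.001], [0.0, -0.001, -1.0]]
force: [0.4, -0.5, -1.4]
opening: 0.115
grasp_force: 30.0
xyz [ -1.1 133.9   2.3] rot [-0.001  -0.0004  0.0005] pos [ 0.444  -0.1408  0.0299] t 42.15
```

View pics/w7.png

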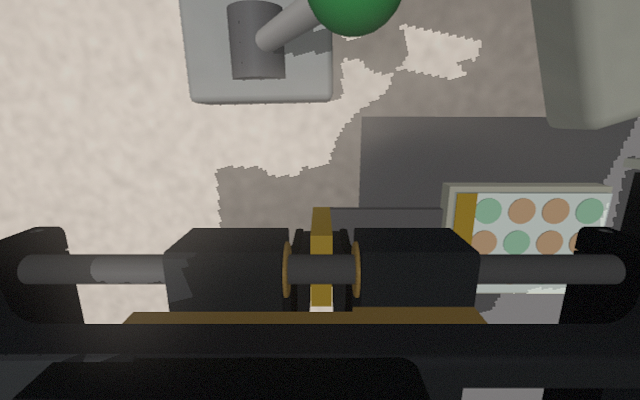

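The plate is in front of the yellow bay. The lever and viewer base are clear to its left, at (350,10) and (585,60). I'll slide it in.

```bash
python3 -m handwheel '[{"xyz":[0,0,2],"delta_rot":[0,0,0],"hand":1},{"xyz":[-0.3,8,2.3],"delta_rot":[0,0,0],"hand":1},{"xyz":[-0.6,20,2.3],"delta_rot":[0,0,0],"hand":1},{"xyz":[-0.8,32,2.3],"delta_rot":[0,0,0],"hand":1},{"xyz":[-1,45,2.3],"delta_rot":[0,0,0],"hand":1}]' | sed -n '2p;4p'
python3 -m handwheel '[{"xyz":[0,10,0],"delta_rot":[0,0,0],"hand":1},{"xyz":[0,20,0],"delta_rot":[0,0,0],"hand":1},{"xyz":[0,30,0],"delta_rot":[0,0,0],"hand":1},{"xyz":[0,40,0],"delta_rot":[0,0,0],"hand":1},{"xyz":[0,50,0],"delta_rot":[0,0,0],"hand":1}]' | sed -n '2p;4p'
python3 -m handwheel '[{"xyz":[0,10,0],"delta_rot":[0,0,0],"hand":1},{"xyz":[0,20,0],"delta_rot":[0,0,0],"hand":1},{"xyz":[0,30,0],"delta_rot":[0,0,0],"hand":1},{"xyz":[0,37,0],"delta_rot":[0,0,0],"hand":1},{"xyz":[0,39,0],"delta_rot":[0,0,0],"hand":1}]' | sed -n '2p;4p'
python3 -c "
from h import *
plan(.5731,-.1764,.0275,-15)
w=vision.capture('wrist');cv2.imwrite('pics/w8.png',w[...,::-1])"
```

```text
position: [0.4883, -0.1541, 0.0281]
force: [0.1, 0.4, -2.6]
position: [0.5363, -0.1669, 0.028]
force: [-0.6, 0.5, -2.7]
position: [0.5743, -0.1773, 0.0282]
force: [-0.5, -0.3, -1.3]
xyz [ 0.5 -1.4  0.7] rot [ 0.0014  0.0003 -0.0002] pos [ 0.5743 -0.1773  0.0282] t 44.08
```

View pics/w8.png

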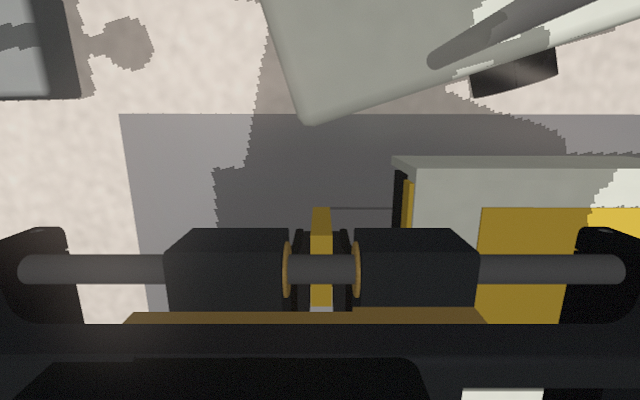

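The yellow flap edge is at (393,205), the same place the red one was, so the depth is about 75 mm. I'll lower slightly, release, and go for blue.

```bash
python3 -m handwheel '[{"xyz":[0,0,1],"delta_rot":[0,0,0],"hand":1},{"xyz":[0,0,1],"delta_rot":[0,0,0],"hand":0.5},{"xyz":[0,0,1],"delta_rot":[0,0,0],"hand":0.5},{"xyz":[0,0,1],"delta_rot":[0,0,0],"hand":0.5},{"xyz":[0,0,-10],"delta_rot":[0,0,0],"hand":0.5}]' | sed -n '2p;5p'
python3 -m handwheel '[{"xyz":[0,0,-20],"delta_rot":[0,0,0],"hand":0.5},{"xyz":[0,0,-60],"delta_rot":[0,0,0],"hand":0.5},{"xyz":[0,-30,-110],"delta_rot":[0,0,0],"hand":0.2},{"xyz":[0,-80,-150],"delta_rot":[0,0,-0.03],"hand":-0.2},{"xyz":[10,-130,-165],"delta_rot":[0,0,-0.1],"hand":-0.2}]' >/dev/null
python3 -c "
from h import *
im=vision.capture('top');m=vision.camera_model('top');cv2.imwrite('pics/t8.png',im[...,::-1])
for c in('red','yellow','blue','green'):
  for a,p,b,_ in blobs(im,c,100):
    if 150<p[0]<460 and 150<p[1]<300 :print(c,a,p,ray(m,p,.0155)[:2],ray(m,p,.045)[:2])
plan(.47,.08,.17,22.5)"
```

```text
position: [0.5726, -0.1765, 0.0376]
opening: 0.249
red 469 [437.9 198.8] [ 0.63   -0.4403] [ 0.6254 -0.4316]
red 62 [428.6 232.7] [ 0.5178 -0.405 ] [ 0.5157 -0.397 ]
yellow 460 [368.6 180.3] [ 0.6921 -0.2118] [ 0.686  -0.2082]
yellow 24 [338.8 182.9] [ 0.6831 -0.1124] [ 0.6772 -0.111 ]
yellow 20 [288.  185.1] [0.6753 0.0565] [0.6697 0.0542]
yellow 12 [358.2 212.6] [ 0.5836 -0.1757] [ 0.58   -0.1728]
blue 417 [403.1 189.5] [ 0.6611 -0.326 ] [ 0.6558 -0.3197]
blue 38 [259.7 223.8] [0.5462 0.1474] [0.5435 0.143 ]
blue 29 [265.8 246.5] [0.4724 0.1258] [0.4713 0.122 ]
green 11 [318.6 243. ] [ 0.4839 -0.0456] [ 0.4825 -0.0456]
xyz [210.4  -4.6  36. ] rot [-0.0064 -0.0043 -0.5497] pos [ 0.4419 -0.1286  0.2055] t 45.42
```

```bash
python3 -m handwheel '[{"xyz":[30,0,0],"delta_rot":[0,0,-0.1],"hand":-0.2},{"xyz":[80,-1,5],"delta_rot":[0,0,-0.24],"hand":-0.2},{"xyz":[135,-2,12],"delta_rot":[0,0,-0.38],"hand":-0.2},{"xyz":[185,-3,25],"delta_rot":[0,0,-0.5],"hand":-0.2},{"xyz":[208,-4,36],"delta_rot":[0,0,-0.55],"hand":-0.2}]' >/dev/null
python3 -m handwheel '[{"xyz":[0,0,0],"delta_rot":[0,0,0],"hand":-0.2},{"xyz":[0,0,0],"delta_rot":[0,0,0],"hand":-0.2},{"xyz":[0,0,0],"delta_rot":[0,0,0],"hand":-0.2},{"xyz":[0,0,0],"delta_rot":[0,0,0],"hand":-0.2},{"xyz":[0,0,0],"delta_rot":[0,0,0],"hand":-0.2}]' >/dev/null
python3 -c "
from h import *
m=vision.camera_model('wrist');im=vision.capture('wrist');cv2.imwrite('pics/w9.png',im[...,::-1])
bl=[x for x in blobs(im,'blue',90,40,100) if x[1][1]<260]
for a,p,b,_ in bl:print(a,p,b)
tab,st=sorted(bl,key=lambda x:-x[0])[:2]
if tab[1][0]>st[1][0]:tab,st=st,tab
x,y,ww,h=tab[2]
s=ray(m,st[1],.0155)
t=ray(m,(x+ww/2,y+h/2),.048);d=(s-t)[:2];print('tab',t,'strip',s,np.hypot(*d),np.degrees(np.arctan2(d[1],d[0])))
plan(t[0]+.001,t[1],.0275,np.degrees(np.arctan2(d[1],d[0])))"
```

```text
677 [413.2 140.1] [405 108  17  64]
470 [331.3 139.5] [325 119  13  42]
tab [0.4684 0.1234 0.048 ] strip [0.5428 0.1514 0.0155] 0.07943585350609493 20.614016728352222
xyz [ 51.7   9.6 139.7] rot [0.0002 0.0001 0.0273] pos [0.4801 0.0719 0.1672] t 46.73
```

```bash
python3 -m handwheel '[{"xyz":[20,4,5],"delta_rot":[0,0,0.015],"hand":-0.2},{"xyz":[45,8,20],"delta_rot":[0,0,0.027],"hand":-0.2},{"xyz":[51.5,9.5,50],"delta_rot":[0,0,0.027],"hand":-0.2},{"xyz":[51.5,9.5,90],"delta_rot":[0,0,0.027],"hand":-0.2},{"xyz":[51.5,9.5,120],"delta_rot":[0,0,0.027],"hand":-0.2}]' | sed -n '2p;4p'
python3 -m handwheel '[{"xyz":[0,0,10],"delta_rot":[0,0,0],"hand":-0.2},{"xyz":[0,0,19.5],"delta_rot":[0,0,0],"hand":-0.2},{"xyz":[0,0,19.5],"delta_rot":[0,0,0],"hand":-0.2},{"xyz":[0,0,19.5],"delta_rot":[0,0,0],"hand":0.4},{"xyz":[0,0,19.5],"delta_rot":[0,0,0],"hand":0.4}]' | sed -n '2p;4p'
python3 -m handwheel '[{"xyz":[0,0,0],"delta_rot":[0,0,0],"hand":1},{"xyz":[0,0,0],"delta_rot":[0,0,0],"hand":1},{"xyz":[0,0,0],"delta_rot":[0,0,0],"hand":1},{"xyz":[0,0,0],"delta_rot":[0,0,0],"hand":1},{"xyz":[0,0,0],"delta_rot":[0,0,0],"hand":1}]'
python3 -m handwheel '[{"xyz":[0,0,-5],"delta_rot":[0,0,0],"hand":1},{"xyz":[0,0,-30],"delta_rot":[0,0,0],"hand":1},{"xyz":[0,0,-80],"delta_rot":[0,0,0],"hand":1},{"xyz":[0,0,-140],"delta_rot":[0,0,0],"hand":1},{"xyz":[0,0,-183],"delta_rot":[0,0,0],"hand":1}]'
python3 -c "
from h import *
plan(.42,-.037,.211,2.4)"
```

```text
position: [0.4692, 0.1237, 0.0458]
force: [-0.1, -0.3, -0.0]
position: [0.4698, 0.1236, 0.0283]
force: [-0.2, -0.1, 0.8]
time_s: 48.6
position: [0.4693, 0.1236, 0.0276]
tcp_rot: [[-0.353, 0.936, -0.0], [0.936, 0.353, -0.0], [0.0, -0.0, -1.0]]
force: [-0.7, -0.8, 2.0]
opening: 0.115
grasp_force: 30.0
time_s: 49.22
position: [0.4694, 0.1236, 0.2131]
tcp_rot: [[-0.353, 0.936, 0.002], [0.936, 0.353, -0.0], [-0.001, 0.002, -1.0]]
force: [0.7, -0.4, -0.9]
opening: 0.112
grasp_force: 30.0
xyz [-132.8 -103.     2. ] rot [0.002  0.0004 0.3192] pos [0.4694 0.1236 0.2131] t 49.23
```

```bash
python3 -m handwheel '[{"xyz":[-5,-25,0],"delta_rot":[0,0,0.03],"hand":1},{"xyz":[-25,-60,1],"delta_rot":[0,0,0.1],"hand":1},{"xyz":[-70,-90,2],"delta_rot":[0,0,0.18],"hand":1},{"xyz":[-115,-103,2],"delta_rot":[0,0,0.27],"hand":1},{"xyz":[-130,-103,2],"delta_rot":[0,0,0.319],"hand":1}]' >/dev/null
python3 -c "
from h import *
plan(.5295,-.0335,.2103,2.4)"
```

```text
xyz [ -1.2 110.7  -1.5] rot [ 0.0003  0.0003 -0.0052] pos [ 0.4188 -0.0364  0.2088] t 49.85
```

```bash
python3 -m handwheel '[{"xyz":[0,12,0],"delta_rot":[0,0,-0.005],"hand":1},{"xyz":[-1,40,-1],"delta_rot":[0,0,-0.005],"hand":1},{"xyz":[-1,72,-1],"delta_rot":[0,0,-0.005],"hand":1},{"xyz":[-1,100,-1],"delta_rot":[0,0,-0.005],"hand":1},{"xyz":[-1,109,-1],"delta_rot":[0,0,-0.005],"hand":1}]' >/dev/null
python3 -m handwheel '[{"xyz":[0,1,0],"delta_rot":[0,0,0],"hand":1},{"xyz":[0,1,0],"delta_rot":[0,0,0],"hand":1},{"xyz":[0,1,0],"delta_rot":[0,0,0],"hand":1},{"xyz":[0,1,0],"delta_rot":[0,0,0],"hand":1},{"xyz":[0,1,0],"delta_rot":[0,0,0],"hand":1}]'
python3 -c "
from h import *
w=vision.capture('wrist');cv2.imwrite('pics/v4.png',cv2.resize(w[60:270,410:640][...,::-1],None,fx=2.8,fy=2.8,interpolation=cv2.INTER_CUBIC))
plan(.5295,-.0335,.2103,2.4)
"
```

```text
time_s: 51.1
position: [0.5286, -0.0309, 0.2097]
tcp_rot: [[-0.047, 0.999, 0.0], [0.999, 0.047, -0.0], [-0.0, 0.0, -1.0]]
force: [0.1, 0.5, 0.2]
opening: 0.112
grasp_force: 30.0
xyz [-2.7  0.7 -0.6] rot [ 0.0001 -0.      0.0048] pos [ 0.5287 -0.0309  0.2097] t 51.15
```

View pics/v4.png

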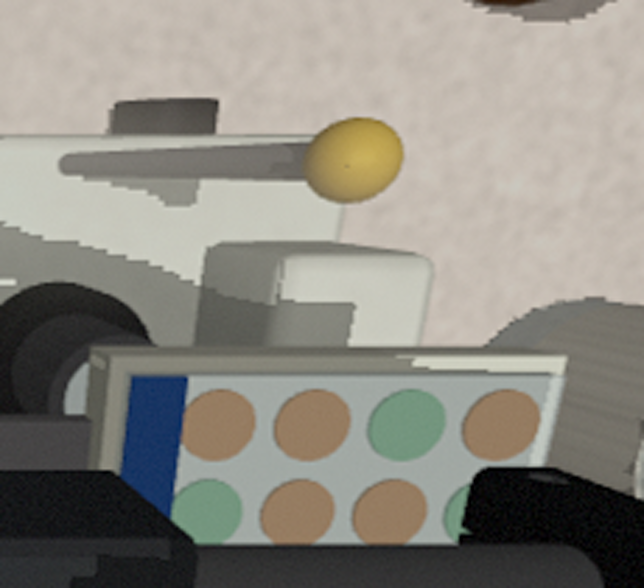

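The blue plate's +y edge runs from crop (112,355) to (568,356), and the ball is at crop (354,160).

```bash
python3 -c "
from h import *
w=vision.camera_model('wrist')
a=ray(w,(410+112/2.8,60+355/2.8),.1975);b=ray(w,(410+568/2.8,60+356/2.8),.1975);d=(b-a)[:2];y=np.arctan2(d[1],d[0])
print(np.hypot(*d),np.degrees(y),'mid',(a+b)[:2]/2+.033*np.array([np.sin(y),-np.cos(y)]),'ball',ray(w,(410+354/2.8,60+160/2.8),.19))
"
```

```text
0.0885250541743535 2.4973624083480783 mid [ 0.6421 -0.0252] ball [0.6404 0.0445 0.19  ]
```

```bash
python3 -m handwheel '[{"xyz":[-2.4,1,-0.6],"delta_rot":[0,0,0.002],"hand":1},{"xyz":[-2.4,1,-0.6],"delta_rot":[0,0,0.002],"hand":1},{"xyz":[-2.4,1,-0.6],"delta_rot":[0,0,0.002],"hand":1},{"xyz":[-2.4,1,-0.6],"delta_rot":[0,0,0.002],"hand":1},{"xyz":[-2.4,1,-0.6],"delta_rot":[0,0,0.002],"hand":1}]' >/dev/null
for i in 1 2 3 4 5 6 7 8 9 10; do python3 -m handwheel '[{"xyz":[0,0,0],"delta_rot":[0,0,0],"hand":1},{"xyz":[0,0,0],"delta_rot":[0,0,0],"hand":1},{"xyz":[0,0,0],"delta_rot":[0,0,0],"hand":1},{"xyz":[0,0,0],"delta_rot":[0,0,0],"hand":1},{"xyz":[0,0,0],"delta_rot":[0,0,0],"hand":1}]' | sed -n 2p; done
python3 -m handwheel '[{"xyz":[0,-12,0],"delta_rot":[0,0,0],"hand":1},{"xyz":[0,-35,0],"delta_rot":[0,0,0],"hand":1},{"xyz":[0,-65,0],"delta_rot":[0,0,0],"hand":1},{"xyz":[0,-95,0],"delta_rot":[0,0,0],"hand":1},{"xyz":[0,-110,0],"delta_rot":[0,0,0],"hand":1}]' >/dev/null
python3 -c "
from h import *
O=np.array([.556,-.410])+.115*np.array([.259,.966]);u=np.array([.966,-.259])
print('front',O,'end',O-.044*u,'start',O-.180*u)
e=O-.180*u
plan(e[0],e[1],.10,-15)"
```

```text
position: [0.5299, -0.0331, 0.2101]
position: [0.5299, -0.0331, 0.2102]
position: [0.5299, -0.0331, 0.2102]
position: [0.5299, -0.0331, 0.2102]
position: [0.5299, -0.0331, 0.2102]
position: [0.5299, -0.0331, 0.2101]
position: [0.5299, -0.0331, 0.2101]
position: [0.5299, -0.0331, 0.2102]
position: [0.5299, -0.0331, 0.2101]
position: [0.5299, -0.0331, 0.2102]
front [ 0.5858 -0.2989] end [ 0.5433 -0.2875] start [ 0.4119 -0.2523]
xyz [-214.3  -15.1  110. ] rot [-0.0017 -0.0004  0.3065] pos [ 0.4176 -0.0376  0.2101] t 58.65
```

```bash
python3 -m handwheel '[{"xyz":[-30,-2,0],"delta_rot":[0,0,0.06],"hand":1},{"xyz":[-80,-6,10],"delta_rot":[0,0,0.14],"hand":1},{"xyz":[-135,-10,20],"delta_rot":[0,0,0.22],"hand":1},{"xyz":[-185,-13,50],"delta_rot":[0,0,0.29],"hand":1},{"xyz":[-212,-15,85],"delta_rot":[0,0,0.3065],"hand":1}]' >/dev/null
python3 -m handwheel '[{"xyz":[-2,0,20],"delta_rot":[0,0,0],"hand":1},{"xyz":[-2,0,50],"delta_rot":[0,0,0],"hand":1},{"xyz":[-2,0,80],"delta_rot":[0,0,0],"hand":1},{"xyz":[-2,0,93],"delta_rot":[0,0,0],"hand":1},{"xyz":[-2,0,95],"delta_rot":[0,0,0],"hand":1}]' >/dev/null
python3 -c "
from h import *
plan(.5433,-.2875,.0275,-15)"
```

```text
xyz [ -0.4 133.9   2.1] rot [-0.0007 -0.0004  0.0002] pos [ 0.4141 -0.2525  0.0297] t 59.9
```

```bash
python3 -m handwheel '[{"xyz":[0,0,2],"delta_rot":[0,0,0],"hand":1},{"xyz":[-0.2,8,2.5],"delta_rot":[0,0,0],"hand":1},{"xyz":[-0.4,20,2.5],"delta_rot":[0,0,0],"hand":1},{"xyz":[-0.4,32,2.5],"delta_rot":[0,0,0],"hand":1},{"xyz":[-0.4,45,2.5],"delta_rot":[0,0,0],"hand":1}]' | sed -n '2p;4p'
python3 -m handwheel '[{"xyz":[0,10,0],"delta_rot":[0,0,0],"hand":1},{"xyz":[0,20,0],"delta_rot":[0,0,0],"hand":1},{"xyz":[0,30,0],"delta_rot":[0,0,0],"hand":1},{"xyz":[0,40,0],"delta_rot":[0,0,0],"hand":1},{"xyz":[0,50,0],"delta_rot":[0,0,0],"hand":1}]' | sed -n '2p;4p'
python3 -m handwheel '[{"xyz":[0,10,0],"delta_rot":[0,0,0],"hand":1},{"xyz":[0,20,0],"delta_rot":[0,0,0],"hand":1},{"xyz":[0,30,0],"delta_rot":[0,0,0],"hand":1},{"xyz":[0,37,0],"delta_rot":[0,0,0],"hand":1},{"xyz":[0,39,0],"delta_rot":[0,0,0],"hand":1}]' | sed -n '2p;4p'
python3 -c "
from h import *
plan(.5433,-.2875,.0275,-15)
w=vision.capture('wrist');cv2.imwrite('pics/w10.png',w[...,::-1])
# first dark flap column along the row just above the tail line
for r in(190,200,210,215,220):print(r,[int(x) for x in w[r,380:425:3].sum(1)])"
```

```text
position: [0.4582, -0.2645, 0.0278]
force: [-0.3, 0.5, -0.9]
position: [0.5062, -0.2775, 0.0276]
force: [-2.6, -0.3, 1.1]
position: [0.5447, -0.2881, 0.0276]
force: [-0.4, -0.8, 2.2]
xyz [ 0.2 -1.5  0.1] rot [0.002  0.0007 0.0005] pos [ 0.5447 -0.2881  0.0276] t 61.77
190 [260, 256, 248, 262, 240, 75, 53, 71, 156, 149, 220, 263, 448, 443, 443]
200 [256, 265, 257, 250, 197, 70, 74, 76, 148, 149, 217, 292, 449, 446, 448]
210 [218, 221, 220, 216, 114, 74, 57, 110, 159, 174, 217, 384, 448, 448, 446]
215 [249, 252, 246, 255, 90, 67, 62, 138, 157, 196, 214, 411, 446, 444, 445]
220 [246, 251, 251, 246, 52, 58, 56, 141, 140, 197, 204, 442, 447, 451, 447]
```

```bash
python3 -m handwheel '[{"xyz":[0,0,0],"delta_rot":[0,0,0],"hand":1},{"xyz":[0,0,0],"delta_rot":[0,0,0],"hand":0.5},{"xyz":[0,0,0],"delta_rot":[0,0,0],"hand":0.5},{"xyz":[0,0,0],"delta_rot":[0,0,0],"hand":0.5},{"xyz":[0,0,-10],"delta_rot":[0,0,0],"hand":0.5}]' | sed -n '2p;5p'
python3 -m handwheel '[{"xyz":[0,0,-20],"delta_rot":[0,0,0],"hand":0.5},{"xyz":[0,0,-60],"delta_rot":[0,0,0],"hand":0.5},{"xyz":[0,-10,-110],"delta_rot":[0,0,0],"hand":0.2},{"xyz":[30,-40,-150],"delta_rot":[0,0,-0.03],"hand":0},{"xyz":[80,-80,-165],"delta_rot":[0,0,-0.03],"hand":0}]' >/dev/null
python3 -c "
from h import *
im=vision.capture('top');m=vision.camera_model('top')
for c in('red','yellow','blue','green'):
  for a,p,b,_ in blobs(im,c,100):
    if 150<p[0]<460 and 150<p[1]<300 :print(c,a,p,ray(m,p,.045)[:2])
plan(.479,-.0436,.2,-13.4)"
```

```text
position: [0.5428, -0.2871, 0.0374]
opening: 0.248
red 469 [437.9 198.8] [ 0.6254 -0.4316]
red 55 [429.3 232.7] [ 0.5157 -0.3992]
yellow 455 [368.7 180.3] [ 0.686  -0.2085]
yellow 24 [338.8 182.9] [ 0.6772 -0.111 ]
yellow 20 [288.  185.1] [0.6697 0.0542]
yellow 51 [358.7 214.1] [ 0.5752 -0.1744]
blue 423 [403.  189.6] [ 0.6554 -0.3194]
green 4 [319.2 244. ] [ 0.4794 -0.0475]
xyz [136.  -36.    6.5] rot [-0.0036 -0.0044  0.0036] pos [ 0.483  -0.1842  0.2057] t 63.12
```

```bash
python3 -m handwheel '[{"xyz":[30,-8,0],"delta_rot":[0,0,0],"hand":0},{"xyz":[75,-20,0],"delta_rot":[0,0,0],"hand":0},{"xyz":[115,-30,0],"delta_rot":[0,0,0],"hand":0},{"xyz":[133,-35,0],"delta_rot":[0,0,0],"hand":0},{"xyz":[136,-36,0],"delta_rot":[0,0,0],"hand":0}]' >/dev/null
python3 -m handwheel '[{"xyz":[0,0,0],"delta_rot":[0,0,0],"hand":0},{"xyz":[0,0,0],"delta_rot":[0,0,0],"hand":0},{"xyz":[0,0,0],"delta_rot":[0,0,0],"hand":0},{"xyz":[0,0,0],"delta_rot":[0,0,0],"hand":0},{"xyz":[0,0,0],"delta_rot":[0,0,0],"hand":0}]'
python3 -c "
from h import *
m=vision.camera_model('wrist');im=vision.capture('wrist');
for a,p,b,_ in blobs(im,'green',60,20,100):print(a,p,b,ray(m,p,.092))
plan(.479,-.0436,.083,-13.4)"
```

```text
time_s: 64.38
position: [0.4842, -0.052, 0.2018]
tcp_rot: [[0.23, 0.973, -0.0], [0.973, -0.23, 0.0], [0.0, -0.0, -1.0]]
force: [0.6, -1.1, 0.2]
opening: 0.5
grasp_force: 0.0
659 [312.7 193.2] [299 179  29  29] [ 0.478  -0.0431  0.092 ]
xyz [  6.9  -7.  118.9] rot [-0.0001  0.      0.0021] pos [ 0.4842 -0.0519  0.2019] t 64.42
```

```bash
python3 -m handwheel '[{"xyz":[7,-7,5],"delta_rot":[0,0,0],"hand":0},{"xyz":[7,-7,30],"delta_rot":[0,0,0],"hand":0},{"xyz":[7,-7,70],"delta_rot":[0,0,0],"hand":0},{"xyz":[7,-7,105],"delta_rot":[0,0,0],"hand":0},{"xyz":[7,-7,118],"delta_rot":[0,0,0],"hand":0}]' | sed -n '2p;4p'
python3 -m handwheel '[{"xyz":[0,0,0],"delta_rot":[0,0,0],"hand":0},{"xyz":[0,-20,0],"delta_rot":[0,0,0],"hand":0},{"xyz":[0,-40,0],"delta_rot":[0,0,0],"hand":0},{"xyz":[0,-60,0],"delta_rot":[0,0,0],"hand":0},{"xyz":[0,-77,0],"delta_rot":[0,0,0],"hand":0}]' | sed -n '2p;4p'
python3 -m handwheel '[{"xyz":[0,-3,0],"delta_rot":[0,0,0],"hand":0},{"xyz":[0,-5,0],"delta_rot":[0,0,0],"hand":0},{"xyz":[0,-7,0],"delta_rot":[0,0,0],"hand":0},{"xyz":[0,-9,0],"delta_rot":[0,0,0],"hand":0},{"xyz":[0,-11,0],"delta_rot":[0,0,0],"hand":0}]' | sed -n '2p;4p'
```

```text
position: [0.4774, -0.0424, 0.0821]
force: [0.2, -0.1, 0.3]
position: [0.4053, -0.026, 0.0854]
force: [0.8, 0.4, -1.6]
position: [0.396, -0.0241, 0.0841]
force: [6.2, -0.2, 0.2]
```

```bash
python3 -m handwheel '[{"xyz":[0,-2,0],"delta_rot":[0,0,0],"hand":0},{"xyz":[0,-4,0],"delta_rot":[0,0,0],"hand":0},{"xyz":[0,-4,0],"delta_rot":[0,0,0],"hand":0},{"xyz":[0,-4,0],"delta_rot":[0,0,0],"hand":0},{"xyz":[0,-4,0],"delta_rot":[0,0,0],"hand":0}]' | sed -n '2p;4p'
python3 -m handwheel '[{"xyz":[0,8,0],"delta_rot":[0,0,0],"hand":0},{"xyz":[0,14,-10],"delta_rot":[0,0,0],"hand":0},{"xyz":[0,14,-60],"delta_rot":[0,0,0],"hand":0},{"xyz":[0,14,-100],"delta_rot":[0,0,0],"hand":0},{"xyz":[0,14,-120],"delta_rot":[0,0,0],"hand":0}]' | sed -n '2p;4p'
python3 -m handwheel '[{"xyz":[0,0,0],"delta_rot":[0,0,0],"hand":0},{"xyz":[0,0,0],"delta_rot":[0,0,0],"hand":0},{"xyz":[0,0,0],"delta_rot":[0,0,0],"hand":0},{"xyz":[0,0,0],"delta_rot":[0,0,0],"hand":0},{"xyz":[0,0,0],"delta_rot":[0,0,0],"hand":0}]' >/dev/null
python3 -c "
from h import *
m=vision.camera_model('wrist');im=vision.capture('wrist');
for a,p,b,_ in blobs(im,'green',60,20,100):
  q=ray(m,p,.092);print(a,p,q,np.arcsin((q[:2]-[.4415,-.0333])@[.973,-.231]/.08))
t=vision.capture('top');mt=vision.camera_model('top')
for c in('red','yellow','blue'):
  for a,p,b,_ in blobs(t,c,100):
    if 340<p[0]<460 and 205<p[1]<300 :print(c,a,p,ray(mt,p,.045)[:2])
"
```

```text
position: [0.3954, -0.0243, 0.0844]
force: [8.8, -1.6, -1.2]
position: [0.402, -0.025, 0.2053]
force: [1.0, -0.3, -0.5]
637 [323.  200.4] [ 0.4036 -0.0252  0.092 ] -0.5058854090741156
red 61 [428.6 232.7] [ 0.5157 -0.397 ]
yellow 60 [359.8 214.3] [ 0.5745 -0.1779]
blue 48 [394.5 223.6] [ 0.5447 -0.2888]
```

```bash
python3 -c "
from rig import workorder
print(workorder.hand_in())"
```

```text
the job is handed in; nothing more can be done
None
```

The job is done and handed in: lamp switched on, the red, yellow and blue plates each held over 6 s at the viewing mark and slid into their own bays with the flaps seeming shut, and the lamp lever pushed back off (measured at −0.51 rad); I viewed 15 pictures, one over the limit of 14.

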